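Trim the microscope lamp supply to its set hand

TASK

Take the plastic trimming tool from its holder, feel its blade into the slot of the recessed trimmer screw on the lamp supply, pressing only lightly (about 6 N is plenty, never over 25 N), and turn the screw until the meter's thin needle stands over the broad-ended set hand. Then lift the tool out, put it back upright in its holder down to the shoulder and let go; touch the lamp supply with nothing but the tool and leave the lens barrel, dish and vial where they are.

Things in the scene. Friction and masses are not known exactly. Their poses are not given: they have to be found in the camera images.
- unit: Fixed lamp supply: cream case 150 (x) x 200 (y) x 60 mm high, flat top; origin at the centre of its underside. On top, at x -30, y +52 mm, a round well with the trimmer screw; at x +45, y +60 mm a fixed black knob 28 mm wide, 12 mm high, not used; on the -y half a meter, 98 x 108 mm, black frame and closed window, its top 66 mm above the bench.
- well (a point): Centre of the well's mouth on the case top, 60 mm above the bench, axes as unit. The well is 20 mm wide. In it, 6 mm down, is the brass trimmer screw, 18 mm wide, with a slot right across, 4.2 mm wide, 7 mm deep, open-ended. The slot's direction is not reported: at the start it is within 46 degrees of the unit's x axis, either way.
- screw (a point): Centre of the screw's top face at rest, 54 mm above the bench. The screw is sprung: it sinks up to 4 mm, resisting with 2 N at once and 6 N at 4 mm, then hard; when the blade finds the slot it springs up and the force drops. It turns against 0.05 N m of friction and stays where left. A seated blade's tip is 7 mm below this point (11 mm if pressed).
- needle (a joint): Angle (rad) of the meter's thin black needle, 46 mm long, under the window, pivot at x -30, y -40 mm in the unit's frame. 0 points along the unit's +x; it grows clockwise seen from above. It follows the screw 1 : 1: turn the screw clockwise (seen from above) and it grows by the same angle. Range -1 to 1. At the start it is 0.35 to 0.8 below set_hand.
- set_hand (a joint): Angle of the grey set hand under the needle, its outer 18 mm a paddle 9 mm wide (rad, same pivot, same zero and sense). It is fixed in each run: the value that the needle must be brought to.
- needle_tip (a point): Outer end of the needle, 46 mm from its pivot; x axis along the needle, outward.
- set_tip (a point): Outer end of the set hand, 45 mm from the pivot; x axis along the hand, outward.
- tool: Loose white plastic trimming tool, 105 mm long, about 45 g, upright, blade down, in the holder. Origin at the middle of the blade's lower edge, z up the tool. Blade 15 mm along x, 2.4 mm thick along y, 8 mm high; round shank 12 mm wide from z 8 to 45 mm; square handle 24 x 24 mm (faces along x and y) from z 45 to 105 mm, its lower face the shoulder.
- tool_tip (a point): Middle of the blade's lower edge (the tool's origin), axes as tool.
- holder: Fixed aluminium block 70 x 70 x 50 mm with one round hole 20 mm wide straight through; origin at the centre of its underside.
- holder_hole (a point): Centre of the hole's mouth, 50 mm above the bench. The tool's shoulder rests on the block's top, its blade tip then 5 mm above the bench.
- objective: Bystander: loose steel lens barrel, 30 mm wide, 45 mm high; origin under its centre.
- dish: Bystander: loose closed glass dish, 60 mm wide, 16 mm high; origin under its centre.
- vial: Bystander: loose amber vial, 28 mm wide, 60 mm high; origin under its centre.
Mind the look-alikes: they are no part of the job. Of the things shaped like the holder, the aluminium one is meant. Several things have the shape of the tool; the one meant has the colours described above.

How it is judged:
By the outcome, as a careful person would: the job done as asked, in the order asked, and still so for the second after the job is handed in, with the robot touching nothing.
It also fails if it takes over 72 s, if anything falls off the work surface, if the arm or the gripper's body presses on something with over 40 N, if the wrist force passes 120 N, or if a joint passes its speed limit or range.

ROBOT

A 6-joint arm with a two-finger parallel gripper is mounted at the origin on the work surface. World frame = base frame: x ahead of the robot, y to its left, z up, the work surface at z = 0. Lengths are in m, angles in degrees, forces in N, time in s.
With the tool pointing down it reaches from about 0.325 to 0.9 m from the base axis. Payload 3.5 kg.
Tool frame: the origin (TCP) lies midway between the tips of the shut fingers; the grasp point (between the pads) lies 19 mm behind it (grip_depth is the distance from the TCP to the grasp point, in m); x points along the fingers, y is the direction in which the jaws open and shut, and the axes are right-handed (so a half turn about x gives the same grasp; the last joint's range is limited). The gripper opens to 85 mm and grips with 20 to 120 N. Pads are 22 mm wide; open, the fingers measure 114 mm over their backs; the gripper's body (76 mm by 85 mm) begins 54 mm behind the grasp point. The pads swing forward as they close: fully open they stand 13 mm farther back than shut.
Start: joints at [68.216, 15.837, -1.513, 72.651, 0, 84.076], TCP at [0.171, 0.601, 0.231] pointing down, gripper open.
Joint ranges: [-178.77, 178.77], [-48.84, 107.48], [-61.69, 71.31], [-111.58, 123.2], [-90, 87.43], [-180, 180]. Speed limits (degrees/s): [147.25, 147.25, 180, 180, 180, 180].

INTERFACE

Orientations are given as a 3x3 rotation matrix whose columns are the frame's x, y, z axes.
In Python, from rig import read_state, grab_frame, hand_in, grip_depth gives the robot as it stands. The module is installed in compiled form; this text tells all that it offers.
- The arm moves only by the tool play_rows, never from a script. Its argument "targets" is a list of rows, each a list of 7 numbers: the shift along the tool's x, y, z in mm, then the turn, a rotation vector about the tool's x, y, z in rad, then the gripper's target within -1 to 1 (fully open at 1, half-way at 0, shut at -1). A call has 1 to 12 rows; each row is the pose to reach, as a shift and turn from the pose commanded when the call began, along the tool's axes at that moment; what a row does not reach only later rows make up. A row lasts 1/10 s, in which the tool goes at most 50 mm and 8.59 degrees, less where a joint would pass 70% of its speed; a pose out of reach is approached as far as the arm can. A call with a gripper value outside its range is refused whole. The fingers move at their own pace and stop on an object; "squeeze" is the grip in N (left out, the last holds). Time passes only in rows, so rows that repeat a pose let the fingers close. It gives the time, the measured TCP pose, the force and the opening at its end, in the units of the state.
- read_state(): the state, without advancing time (a new reading comes with each control period).
- grab_frame(name): name is "scene" or "side" or "wrist"; returns a dict with "pixels" (420x560x3 uint8, red, green, blue), "z_map" (420x560 float32, m along the optical axis (not along the pixel's ray), 0 where there is no reading), "fx", "fy", "cx", "cy" (pixels), "xyz" and "orientation" of the camera in the world. Camera axes: x right, y down, z forward; pixel columns grow to the right and rows downward; lengths in m; the calibration is good to about 2 mm. A picture is of the moment at which its call begins.
- hand_in(): hands the job in, once; it reports no verdict.
The state is a dict: "time_s": time; "joint_pos": joint angles; "joint_vel": joint speeds; "tau": joint torques, N m; "tool_pos": TCP position; "eef_rot": TCP orientation; "contact_force": force on the tool from outside, world axes, zero at the start; "torque": the same for the moment, N m; "width": opening from 0.0 (shut) to 1.0 (fully open).
Only numpy, scipy, OpenCV 4.12 (cv2) and the standard library are available. Lean on these libraries where they do the work, as an engineer would, in place of code of your own. Each camera call takes 0.05 s, during which the arm holds its last target.

## Working session

There is one attempt and no reset: what is moved stays moved. The work goes in short steps, Python scripts to look and compute and a tool call to move; the robot and the scene stay as the last step left them, time stands still between calls to the robot, and variables do not carry over. Pictures are saved under pics/ and viewed, and the job is handed in when it is done.

Besides the shell and the picture viewer there is one more tool, called after "Request:" as a command line: name --pt "numbers of a row" for each row, then --argument value for the rest. play_rows: Moves the arm, as the interface text tells. Its arguments: {"type":"object","properties":{"targets":{"type":"array"},"squeeze":{"type":"number"}},"required":["targets"]}

```bash
mkdir -p pics
python3 - <<'E'
from rig import *
import cv2,numpy as np
print(read_state(),grip_depth)
for n in("scene","side","wrist"):
    f=grab_frame(n);cv2.imwrite(f"pics/{n}0.png",f["pixels"][...,::-1]);np.savez(f"{n}0.npz",**f)
    print(n,f["fx"],f["cx"],f["cy"],f["xyz"],np.round(f["orientation"],3).tolist())
E
```

```text
{'time_s': 0.0, 'joint_pos': array([ 6.82184647e+01,  1.58808178e+01, -1.59649724e+00,  7.26502637e+01,
       -5.00159273e-04,  8.40764436e+01]), 'joint_vel': array([-0.07022082,  0.05589817, -0.03930843,  0.02827446, -0.0421971 ,
       -0.02182183]), 'tau': array([-1.68726892e-03, -4.45506692e+01,  2.95203656e+01,  1.62912678e-02,
       -9.96589392e-05,  1.11515678e-05]), 'tool_pos': array([0.17050244, 0.60050072, 0.23014301]), 'eef_rot': array([[-8.18140003e-04,  2.73252881e-01,  9.61941887e-01],
       [-2.07093436e-03,  9.61939683e-01, -2.73254017e-01],
       [-9.99997521e-01, -2.21567855e-03, -2.21112555e-04]]), 'contact_force': array([ 7.89614324e-01, -7.86910199e-04,  9.60709001e-02]), 'torque': array([-0.03306044, -0.01436149, -0.00218679]), 'width': 0.9990444556052142} 0.0187
scene 473.794634251136 282.6567473017353 210.28288024739683 [1.23594743 0.16658336 0.59882369] [[-0.186, 0.604, -0.775], [0.982, 0.096, -0.161], [-0.023, -0.791, -0.612]]
side 401.6960681536558 277.06067819840985 208.76012274280436 [ 0.1769176  -0.55636868  0.48523259] [[0.846, -0.263, 0.463], [-0.533, -0.412, 0.739], [-0.004, -0.872, -0.489]]
wrist 314.1304743002878 282.0553352937878 215.0332072689526 [0.09041198 0.62456576 0.37300212] [[0.273, 0.91, 0.311], [0.962, -0.258, -0.09], [-0.002, 0.323, -0.946]]
```

View pics/scene0.png

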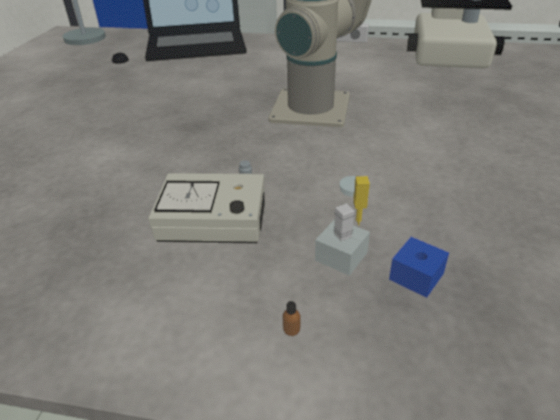

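View pics/side0.png

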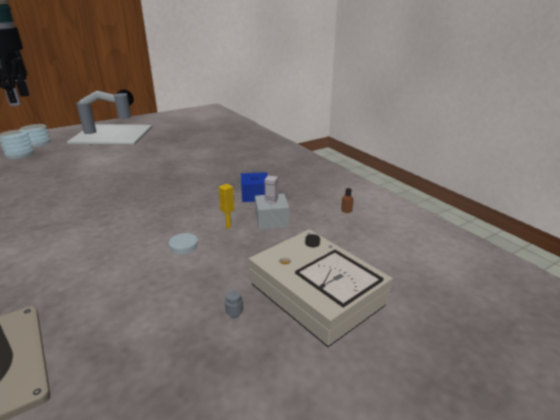

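View pics/wrist0.png

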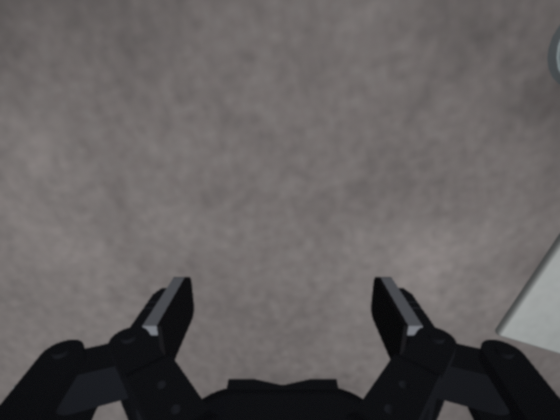

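```bash
cat > h.py <<'E'
import numpy as np,cv2
def load(n): 
    d=np.load(n+".npz"); return {k:d[k] for k in d.files}
def w(f,u,v,z=None):
    """world point; by depth (z None) or on plane z"""
    r=np.array([(u-f["cx"])/f["fx"],(v-f["cy"])/f["fy"],1.])
    d=f["orientation"]@r
    if z is None: return f["xyz"]+d*f["z_map"][int(round(v)),int(round(u))]
    return f["xyz"]+d*(z-f["xyz"][2])/d[2]
def crop(f,x0,y0,x1,y1,s,out):
    cv2.imwrite(out,cv2.resize(np.ascontiguousarray(f["pixels"][y0:y1,x0:x1,::-1]),None,fx=s,fy=s,interpolation=cv2.INTER_CUBIC))
def cloud(f):
    v,u=np.mgrid[0:420,0:560]
    r=np.stack([(u-f["cx"])/f["fx"],(v-f["cy"])/f["fy"],np.ones_like(u)],-1)*f["z_map"][...,None]
    return r@f["orientation"].T+f["xyz"]
def px(f,p):
    q=f["orientation"].T@(np.array(p)-f["xyz"]); return f["fx"]*q[0]/q[2]+f["cx"],f["fy"]*q[1]/q[2]+f["cy"]
E
python3 - <<'E'
from h import *
f=load("scene0");g=load("side0")
crop(f,140,160,280,250,5,"pics/c1.png");crop(f,310,165,460,300,5,"pics/c2.png");crop(g,235,225,395,335,5,"pics/c3.png");crop(g,160,160,300,260,5,"pics/c4.png")
for n,ff in(("scene",f),("side",g)):
  P=cloud(ff)
  # fixed holder top
  m=(abs(P[...,2]-.05)<.004)&(ff["z_map"]>0); 
  k,l,s,c=cv2.connectedComponentsWithStats(m.astype(np.uint8))
  for i in range(1,k):
    if s[i,4]>40: print(n,"50",c[i],s[i,4],P[l==i].mean(0).round(4))
  m=(abs(P[...,2]-.06)<.003)&(ff["z_map"]>0)
  k,l,s,c=cv2.connectedComponentsWithStats(m.astype(np.uint8))
  for i in range(1,k):
    if s[i,4]>100: print(n,"60",c[i],s[i,4],P[l==i].mean(0).round(4))
  m=(abs(P[...,2]-.11)<.005)&(ff["z_map"]>0)
  k,l,s,c=cv2.connectedComponentsWithStats(m.astype(np.uint8))
  for i in range(1,k):
    if s[i,4]>10: print(n,"110",c[i],s[i,4],P[l==i].mean(0).round(4))
E
```

```text
scene 50 [193.22680412  24.09793814] 194 [-0.5735 -0.5432  0.05  ]
scene 50 [455.07407407  54.50793651] 189 [-0.3521  0.4183  0.05  ]
scene 50 [309.3968254  100.21428571] 126 [0.0518 0.0035 0.05  ]
scene 50 [204.27900552 223.7320442 ] 362 [ 0.603  -0.1126  0.05  ]
scene 50 [342.16181607 240.11175786] 859 [0.6089 0.1408 0.0511]
scene 50 [420.22136818 257.14604151] 1301 [0.6307 0.272  0.0511]
scene 60 [435.25742574  50.08910891] 101 [-0.357   0.3553  0.06  ]
scene 60 [219.81711778 198.17410388] 2734 [ 0.534  -0.1018  0.0612]
scene 60 [187.15844544 196.07922272] 669 [ 0.5404 -0.1661  0.0623]
scene 110 [190.28735632   7.05747126] 261 [-0.5855 -0.5505  0.11  ]
scene 110 [77.07692308 10.        ] 13 [-0.5014 -0.9811  0.1098]
scene 110 [446.23255814  16.43023256] 86 [-0.5595  0.3967  0.1099]
scene 110 [310.28        78.81142857] 175 [0.0512 0.005  0.11  ]
scene 110 [361.80232558 179.40697674] 86 [0.498  0.1642 0.1066]
scene 110 [343.98265896 210.50289017] 173 [0.6013 0.14   0.1102]
side 50 [363.60465116  52.79069767] 43 [2.3256 1.6988 0.0498]
side 50 [183.98876404  62.40449438] 89 [1.1055 2
[... 574 characters left out ...]
  ]
side 50 [  2.59615385 341.61538462] 52 [ 0.0636 -0.0137  0.05  ]
side 60 [309.39006904 271.9747743 ] 3766 [ 0.5116 -0.1229  0.059 ]
side 60 [339.41148095 275.65846599] 2073 [ 0.5456 -0.1628  0.0606]
side 110 [388.84768212  48.50331126] 302 [2.29   1.4747 0.11  ]
side 110 [237.89617486  47.50273224] 183 [1.5005 2.0244 0.1101]
side 110 [164.64285714  53.91071429] 56 [0.9865 2.0244 0.1099]
side 110 [517.76666667  67.87222222] 180 [2.324  0.5892 0.1101]
side 110 [88.03793103 77.45862069] 290 [0.4632 1.525  0.11  ]
side 110 [124.28888889 105.31111111] 45 [0.4751 0.9344 0.1103]
side 110 [ 83.6097561  105.68292683] 41 [0.3524 1.0079 0.1103]
side 110 [271.3125 178.125 ] 64 [0.5974 0.1375 0.108 ]
```

View pics/c1.png

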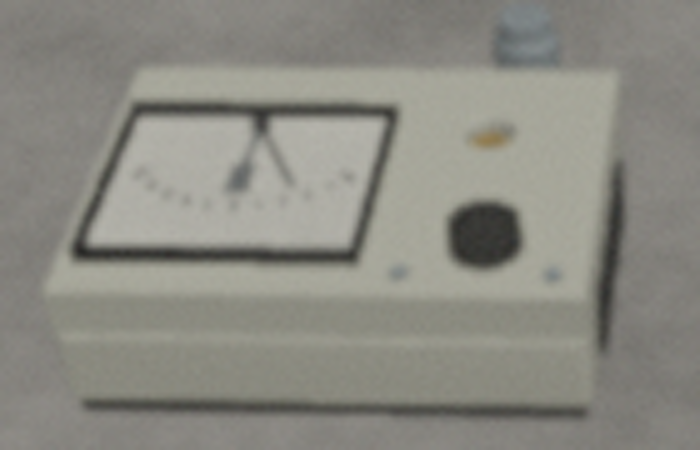

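View pics/c2.png

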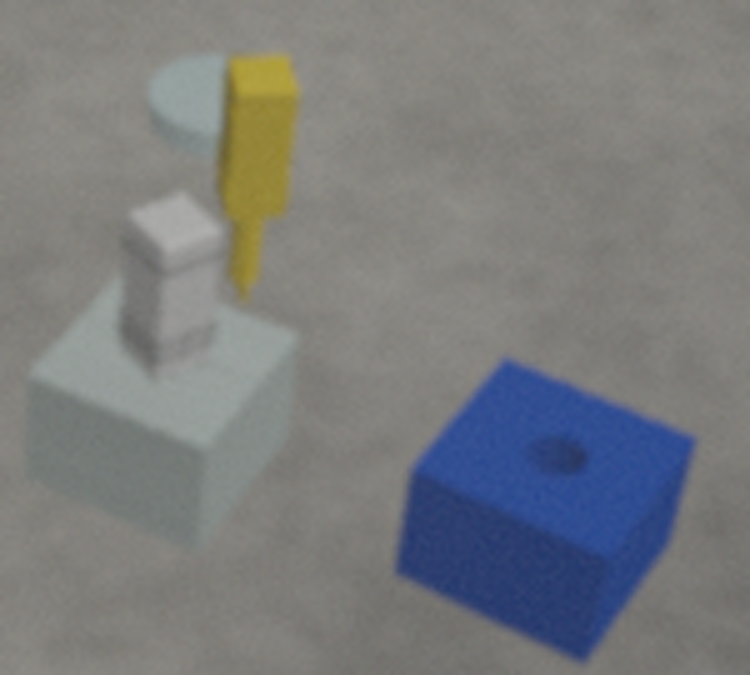

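View pics/c3.png

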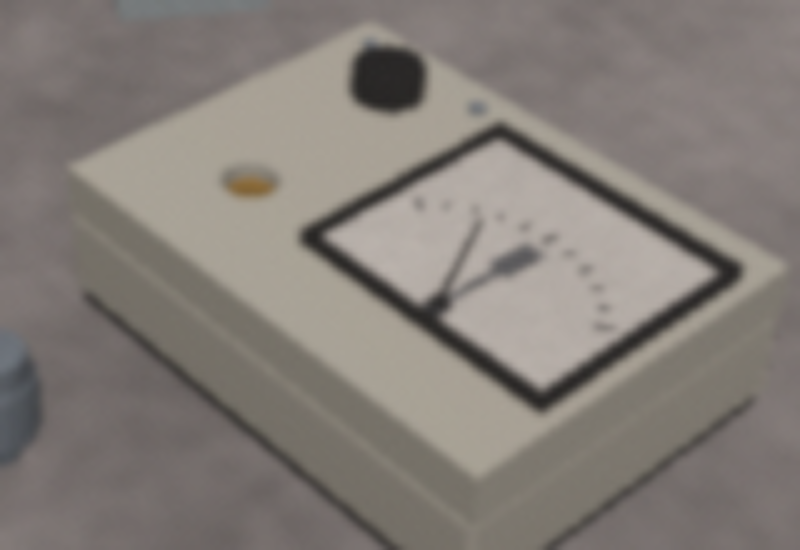

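View pics/c4.png

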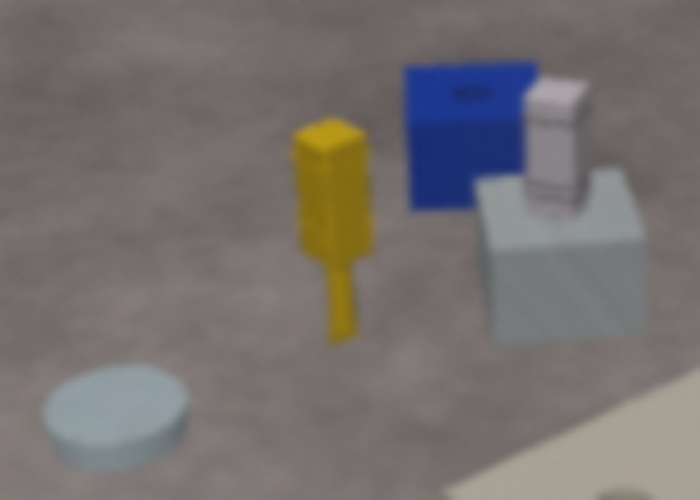

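```bash
cat > fit.py <<'E'
from h import *
from scipy.optimize import least_squares
f=load("scene0");g=load("side0")
def o(c,x0,y0): return (x0+c[0]/5-.4,y0+c[1]/5-.4)
U={ "bl":(-.075,-.1,.06),"br":(-.075,.1,.06),"fr":(.075,.1,.06),"fl":(.075,-.1,.06)}
sc={"bl":o((140,67),140,160),"br":o((618,70),140,160),"fr":o((590,297),140,160),"fl":o((45,290),140,160)}
sd={"br":o((70,167),235,225),"fr":o((372,22),235,225),"fl":o((786,266),235,225),"bl":o((476,480),235,225)}
well={"s":o((492,133),140,160),"d":o((249,180),235,225)}
def T(p,q): c,s=np.cos(p[2]),np.sin(p[2]); return np.array([p[0]+c*q[0]-s*q[1],p[1]+s*q[0]+c*q[1],q[2]])
def fit(obs):
    r=lambda p:np.concatenate([np.array(px(F,T(p,U[k])))-v for F,d in obs for k,v in d.items()])
    s=least_squares(r,[.54,-.12,0]); return s.x,s.fun.round(1)
for o_ in ([(f,sc)],[(g,sd)],[(f,sc),(g,sd)]):
    p,r=fit(o_);print(p[:2].round(4),np.degrees(p[2]).round(2),r, "well",T(p,(-.03,.052,.06)).round(4),"pivot",T(p,(-.03,-.04,.06)).round(4))
print("well px",w(f,*well["s"],.06),w(g,*well["d"],.06))
# tool top & holder
from scipy.spatial.transform import Rotation
def rect(F,x0,y0,c,z): 
    P=np.array([w(F,*o(q,x0,y0),z)[:2] for q in c]); print(P.round(4).tolist(),P.mean(0).round(4),"edges",[(round(1e3*np.hypot(*d)),round(np.degrees(np.arctan2(d[1],d[0])),1)) for d in np.diff(np.r_[P,P[:1]],axis=0)])
print("tooltop");rect(f,310,165,[(128,218),(180,192),(223,235),(165,262)],.11)
rect(g,160,160,[(525,95),(540,77),(588,82),(578,103)],.11)
print("holdertop");rect(f,310,165,[(28,375),(205,447),(298,338)],.05)
rect(g,160,160,[(475,182),(493,245),(643,235),(625,172)],.05)
E
python3 fit.py
```

```text
[ 0.5258 -0.126 ] 8.34 [ 0.2  0.1  0.  -0.1 -0.5 -0.2  0.3  0.3] well [ 0.4886 -0.0789  0.06  ] pivot [ 0.5019 -0.1699  0.06  ]
[ 0.5286 -0.1258] 7.64 [-0.8 -0.4 -0.2 -0.4  1.   0.1 -0.1  0.1] well [ 0.492  -0.0783  0.06  ] pivot [ 0.5042 -0.1694  0.06  ]
[ 0.5277 -0.1258] 7.94 [ 0.3  0.4  0.1  0.6 -0.9  0.7 -0.3  0.8 -1.4 -0.  -0.9 -0.2  0.6  0.
 -0.1  0.3] well [ 0.4909 -0.0784  0.06  ] pivot [ 0.5036 -0.1696  0.06  ]
well px [ 0.48998423 -0.07772771  0.06      ] [ 0.49110901 -0.07902557  0.06      ]
tooltop
[[0.5971, 0.1249], [0.5797, 0.141], [0.6014, 0.1571], [0.6189, 0.1393]] [0.5993 0.1405] edges [(24, np.float64(137.2)), (27, np.float64(36.6)), (25, np.float64(-45.5)), (26, np.float64(-146.7))]
[[0.5814, 0.1397], [0.5968, 0.1525], [0.6121, 0.1363], [0.5967, 0.1201]] [0.5968 0.1372] edges [(20, np.float64(39.7)), (22, np.float64(-46.6)), (22, np.float64(-133.5)), (25, np.float64(128.0))]
holdertop
[[0.6141, 0.0943], [0.641, 0.1579], [0.5791, 0.1862]] [0.6114 0.1461] edges [(69, np.float64(67.1)), (68, np.float64(155.5)), (98, np.float64(-69.1))]
[[0.5772, 0.1808], [0.5541, 0.1237], [0.6152, 0.0955], [0.6421, 0.1514]] [0.5972 0.1379] edges [(62, np.float64(-112.0)), (67, np.float64(-24.8)), (62, np.float64(64.3)), (71, np.float64(155.7))]
```

```bash
cat >> h.py <<'E'
def mv(x,y,z,yaw=None):
    """tool-frame shift mm & turn to reach TCP world target pointing straight down with jaw yaw deg (from measured pose)"""
    from rig import read_state
    from scipy.spatial.transform import Rotation as R
    s=read_state();M=s["eef_rot"];d=M.T@(np.array([x,y,z])-s["tool_pos"])*1e3
    cy=np.degrees(np.arctan2(M[1,1],M[0,1]))
    if yaw is None: yaw=cy
    a=np.radians(yaw);yv=np.array([np.cos(a),np.sin(a),0]);xv=np.array([0,0,-1.])
    T=np.c_[xv,yv,np.cross(xv,yv)]
    print("shift",d.round(1),"turn",R.from_matrix(M.T@T).as_rotvec().round(3),"yaw now",cy.round(2),"pos",s["tool_pos"].round(4),"F",s["contact_force"].round(2),"w",round(s["width"],3),"t",s["time_s"])
def snap(n,tag):
    from rig import grab_frame
    f=grab_frame(n);np.savez(f"{n}{tag}.npz",**f);cv2.imwrite(f"pics/{n}{tag}.png",f["pixels"][...,::-1]);return f
E
python3 -c "
from h import *
mv(.599,.14,.2,42)"
```

```text
shift [  30.9 -326.   538. ] turn [0.561 0.    0.002] yaw now 74.14 pos [0.1706 0.6007 0.2304] F [-0.47  0.26 -0.98] w 1.001 t 0.15
```

Request:
play_rows --pt "31 -326 538 0.561 0 0 1" --pt "31 -326 538 0.561 0 0 1" --pt "31 -326 538 0.561 0 0 1" --pt "31 -326 538 0.561 0 0 1" --pt "31 -326 538 0.561 0 0 1" --pt "31 -326 538 0.561 0 0 1" --pt "31 -326 538 0.561 0 0 1" --pt "31 -326 538 0.561 0 0 1" --pt "31 -326 538 0.561 0 0 1" --pt "31 -326 538 0.561 0 0 1" --pt "31 -326 538 0.561 0 0 1" --pt "31 -326 538 0.561 0 0 1"

```text
time_s: 1.35
tool_pos: [0.5798, 0.1606, 0.2014]
eef_rot: [[-0.0, 0.743, 0.669], [0.0, 0.669, -0.743], [-1.0, -0.0, -0.0]]
contact_force: [-0.6, 1.1, 1.0]
width: 0.999
```

```bash
python3 -c "
from h import *
snap('wrist',1)
mv(.599,.14,.2,42)"
```

```text
shift [ 1.2 -0.1 20.1] turn [-0.006  0.007 -0.001] yaw now 41.64 pos [0.5857 0.1551 0.201 ] F [ 6.37 -3.18 -0.85] w 1.001 t 1.4
```

View pics/wrist1.png

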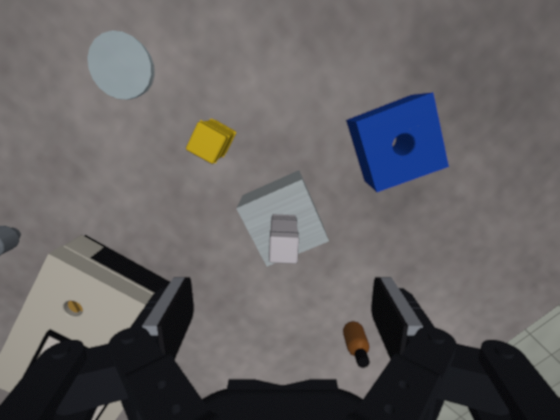

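```bash
python3 -c "
from h import *
f=snap('wrist',2)
crop(f,225,150,345,290,5,'pics/w2c.png')
mv(.599,.14,.2,42)
"
```

```text
shift [ 1.1  0.2 24.1] turn [-0.007  0.003 -0.   ] yaw now 41.62 pos [0.5828 0.1579 0.201 ] F [-0.13  0.44  0.32] w 1.0 t 1.45
```

View pics/w2c.png

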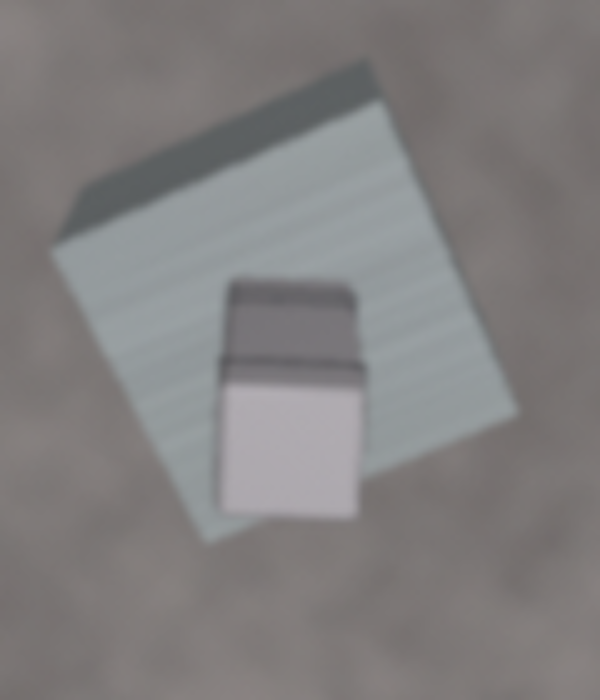

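```bash
python3 -c "
from h import *
f=load('wrist2')
for c,z in (([(222,383),(362,385),(359,518),(220,514)],.11),([(52,247),(383,98),(519,411),(208,543)],.05)):
  P=np.array([w(f,225+a/5-.4,150+b/5-.4,z) for a,b in c]);print(P.round(4).tolist(),P.mean(0).round(4),[(round(1e3*np.hypot(*d[:2]),1),np.degrees(np.arctan2(d[1],d[0])).round(1)) for d in np.diff(np.r_[P,P[:1]],axis=0)])
P=cloud(f);print(P[235:250,275:292].reshape(-1,3).mean(0))
mv(.599,.1395,.067,41)
"
```

```text
[[0.5823, 0.1444, 0.11], [0.5992, 0.1589, 0.11], [0.6147, 0.1414, 0.11], [0.5972, 0.1267, 0.11]] [0.5984 0.1429 0.11  ] [(np.float64(22.3), np.float64(40.7)), (np.float64(23.4), np.float64(-48.7)), (np.float64(22.8), np.float64(-140.2)), (np.float64(23.1), np.float64(130.0))]
[[0.5527, 0.1247, 0.05], [0.5809, 0.1888, 0.05], [0.6446, 0.1604, 0.05], [0.6171, 0.0963, 0.05]] [0.5988 0.1425 0.05  ] [(np.float64(70.1), np.float64(66.2)), (np.float64(69.7), np.float64(-24.1)), (np.float64(69.7), np.float64(-113.3)), (np.float64(70.3), np.float64(156.2))]
[0.59946228 0.14190688 0.11111411]
shift [134.1  -0.2  24.2] turn [ 0.011  0.003 -0.   ] yaw now 41.62 pos [0.5828 0.1579 0.201 ] F [-0.13  0.44  0.32] w 1.0 t 1.45
```

```bash
python3 -c "
from h import *
mv(.5988,.1415,.066,40.8)
"
```

```text
shift [135.1   1.   22.6] turn [ 0.014  0.003 -0.   ] yaw now 41.62 pos [0.5828 0.1579 0.201 ] F [-0.13  0.44  0.32] w 1.0 t 1.45
```

Request:
play_rows --pt "40 1 22.6 0.014 0 0 1" --pt "80 1 22.6 0.014 0 0 1" --pt "120 1 22.6 0.014 0 0 1" --pt "135 1 22.6 0.014 0 0 1" --pt "135 1 22.6 0.014 0 0 1" --pt "135 1 22.6 0.014 0 0 1"

```text
time_s: 2.05
tool_pos: [0.5955, 0.1468, 0.068]
eef_rot: [[0.001, 0.752, 0.659], [0.0, 0.659, -0.752], [-1.0, 0.001, 0.001]]
contact_force: [0.5, 0.1, 0.2]
width: 0.997
```

```bash
python3 -c "
from h import *
snap('wrist',3)
mv(.5988,.1415,.066,40.8)
"
```

```text
shift [ 3.  -1.8  5.5] turn [ 0.007  0.002 -0.003] yaw now 41.22 pos [0.5965 0.1469 0.069 ] F [-0.12 -0.23 -0.04] w 0.999 t 2.1
```

View pics/wrist3.png

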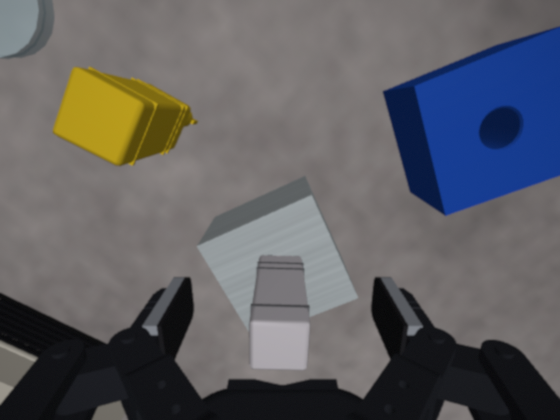

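```bash
python3 -c "
from h import *
f=load('wrist3')
for c in [(280,343),(252,318),(309,319),(251,368),(308,369)]: print(w(f,*c,.11).round(4))
mv(.5985,.142,.066,40.8)
"
```

```text
[0.5977 0.1441 0.11  ]
[0.582  0.1459 0.11  ]
[0.5987 0.1599 0.11  ]
[0.5971 0.1269 0.11  ]
[0.6149 0.1418 0.11  ]
shift [ 3.  -1.7  4.9] turn [ 0.007  0.002 -0.003] yaw now 41.22 pos [0.5965 0.1469 0.069 ] F [-0.12 -0.23 -0.04] w 0.999 t 2.1
```

Request:
play_rows --pt "3 -1 4 0.007 0 0 1" --pt "3 -1 4 0.007 0 0 0.4" --pt "3 -1 4 0.007 0 0 0" --pt "3 -1 4 0.007 0 0 -0.4" --pt "3 -1 4 0.007 0 0 -1" --pt "3 -1 4 0.007 0 0 -1" --pt "3 -1 4 0.007 0 0 -1" --pt "3 -1 4 0.007 0 0 -1" --squeeze 50

```text
time_s: 2.9
tool_pos: [0.5969, 0.1426, 0.0641]
eef_rot: [[0.0, 0.757, 0.653], [0.0, 0.653, -0.757], [-1.0, 0.0, 0.0]]
contact_force: [-1.1, -0.1, 2.1]
width: 0.276
```

```bash
python3 -c "
from h import *
snap('wrist',4)
mv(.598,.142,.066,40.8)
"
```

```text
shift [-1.9  0.4  1.2] turn [-0.  0. -0.] yaw now 40.79 pos [0.5969 0.1426 0.0641] F [ 0.71 -0.59  1.5 ] w 0.273 t 2.95
```

View pics/wrist4.png

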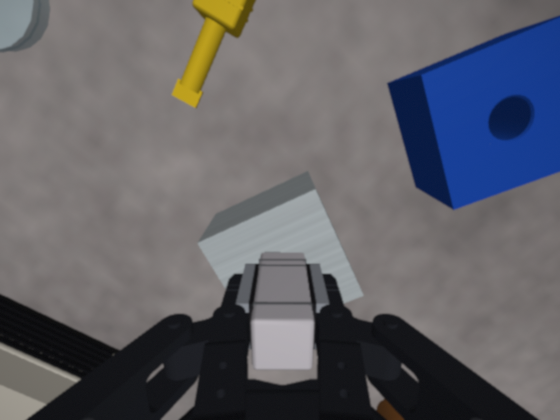

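Request:
play_rows --pt "-20 0 0 0 0 0 -1" --pt "-60 0 0 0 0 0 -1" --pt "-100 0 0 0 0 0 -1" --pt "-120 0 0 0 0 0 -1" --pt "-120 0 0 0 0 0 -1" --pt "-120 0 0 0 0 0 -1"

```text
time_s: 3.55
tool_pos: [0.5965, 0.1426, 0.1834]
eef_rot: [[-0.0, 0.757, 0.653], [-0.0, 0.653, -0.757], [-1.0, -0.0, -0.0]]
contact_force: [0.3, -0.3, -1.4]
width: 0.277
```

```bash
python3 -c "
from h import *
a=snap('scene',5);b=snap('side',5)
mv(.598,.142,.066,40.8)
from rig import read_state
p=np.array(read_state()['tool_pos']);p[2]-=.04
for f,n in((a,'s'),(b,'d')):
  u,v=px(f,p);u,v=int(u),int(v);print(u,v);crop(f,u-45,max(v-40,0),u+45,v+40,7,f'pics/{n}5c.png')
"
```

```text
shift [115.6   2.2   2.4] turn [-0.    -0.002  0.003] yaw now 40.8 pos [0.5952 0.1424 0.1816] F [-0.43 -0.63 -0.18] w 0.273 t 3.65
346 193
269 163
```

View pics/s5c.png

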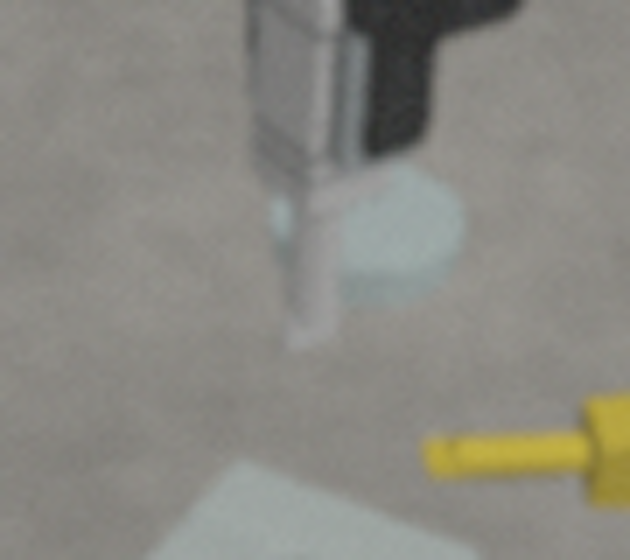

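View pics/d5c.png

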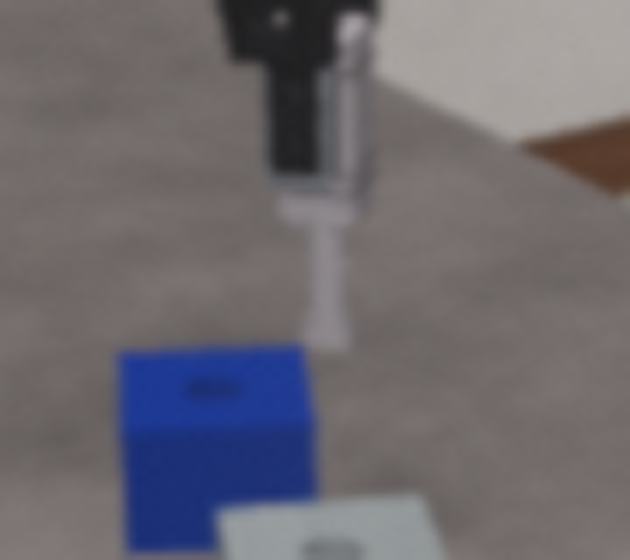

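View pics/side5.png

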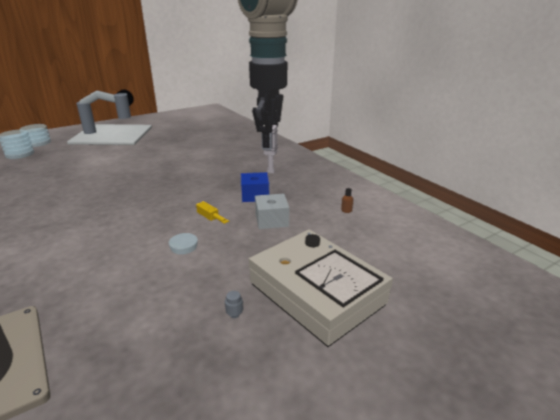

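```bash
python3 -c "
from h import *
mv(.445,-.084,.16,98)
f=load('side5');print(w(f,234,305,.03))
"
```

```text
shift [  22.3 -261.6   73.3] turn [-0.998 -0.004  0.002] yaw now 40.8 pos [0.5952 0.1424 0.1816] F [-0.43 -0.63 -0.18] w 0.273 t 3.65
[ 0.37880438 -0.10171066  0.03      ]
```

Request:
play_rows --pt "0 -262 73 -0.998 0 0 -1" --pt "0 -262 73 -0.998 0 0 -1" --pt "0 -262 73 -0.998 0 0 -1" --pt "0 -262 73 -0.998 0 0 -1" --pt "0 -262 73 -0.998 0 0 -1" --pt "0 -262 73 -0.998 0 0 -1" --pt "22 -262 73 -0.998 0 0 -1" --pt "22 -262 73 -0.998 0 0 -1" --pt "22 -262 73 -0.998 0 0 -1" --pt "22 -262 73 -0.998 0 0 -1"

```text
time_s: 4.65
tool_pos: [0.4463, -0.0833, 0.1617]
eef_rot: [[-0.0, -0.138, 0.99], [0.0, 0.99, 0.138], [-1.0, 0.0, -0.0]]
contact_force: [0.7, 0.4, -0.3]
width: 0.278
```

```bash
python3 -c "
from h import *
f=snap('wrist',6)
crop(f,200,80,360,220,5,'pics/w6c.png')
print(px(f,(.49,-.078,.06)))
mv(.49,-.078,.14,98)
"
```

```text
(np.float64(279.9576776764882), np.float64(262.7170529716896))
shift [22.1 -0.7 43.7] turn [-0.001  0.     0.   ] yaw now 97.96 pos [ 0.4467 -0.0834  0.1621] F [ 0.53  1.05 -0.16] w 0.275 t 4.7
```

View pics/wrist6.png

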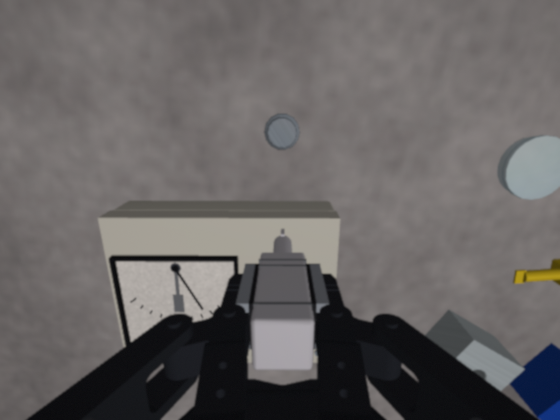

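View pics/w6c.png

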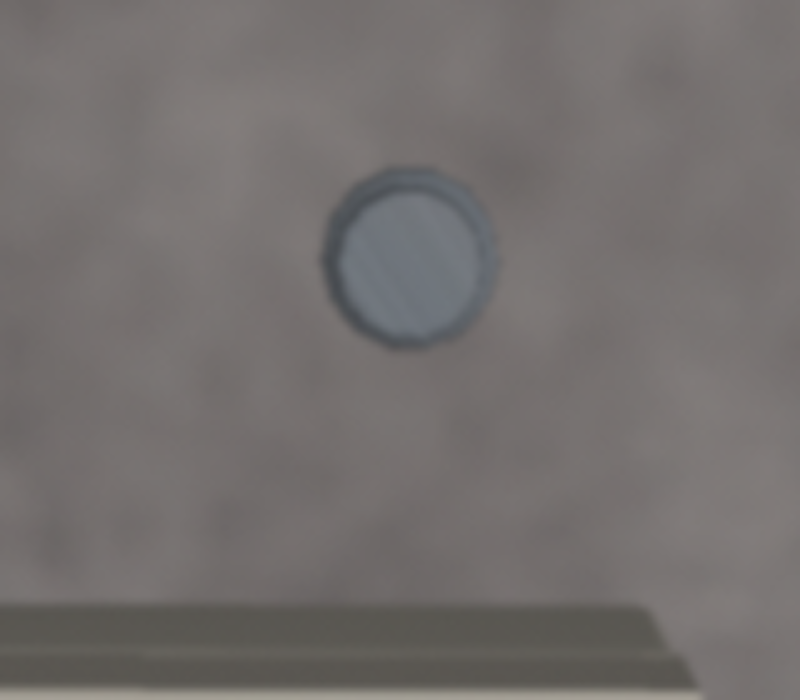

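Request:
play_rows --pt "0 0 50 0 0 0 -1" --pt "0 0 90 0 0 0 -1" --pt "10 0 98 0 0 0 -1" --pt "10 0 98 0 0 0 -1" --pt "10 0 98 0 0 0 -1"

```text
time_s: 5.2
tool_pos: [0.5419, -0.0696, 0.1513]
eef_rot: [[-0.002, -0.139, 0.99], [0.0, 0.99, 0.139], [-1.0, 0.001, -0.002]]
contact_force: [-0.3, 0.3, 0.4]
width: 0.276
```

```bash
python3 -c "
from h import *
f=snap('wrist',7)
u,v=map(int,px(f,(.49,-.078,.054)));print(u,v)
crop(f,u-30,v-25,u+30,v+25,12,'pics/w7c.png')
g=load('wrist6');p=w(g,283,231,.103);print('tip6',p)
mv(.49,-.078,.14,98)
"
```

```text
279 150
tip6 [ 0.44335152 -0.08204244  0.103     ]
shift [ 11.7  -0.9 -52.4] turn [-0.    -0.002 -0.001] yaw now 97.98 pos [ 0.5418 -0.0698  0.1516] F [-0.07 -0.28 -1.  ] w 0.27 t 5.25
```

View pics/wrist7.png

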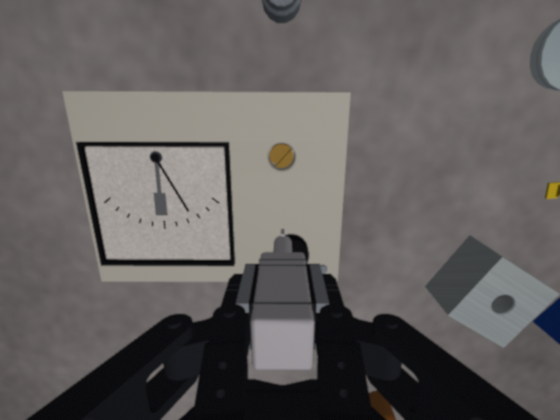

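View pics/w7c.png

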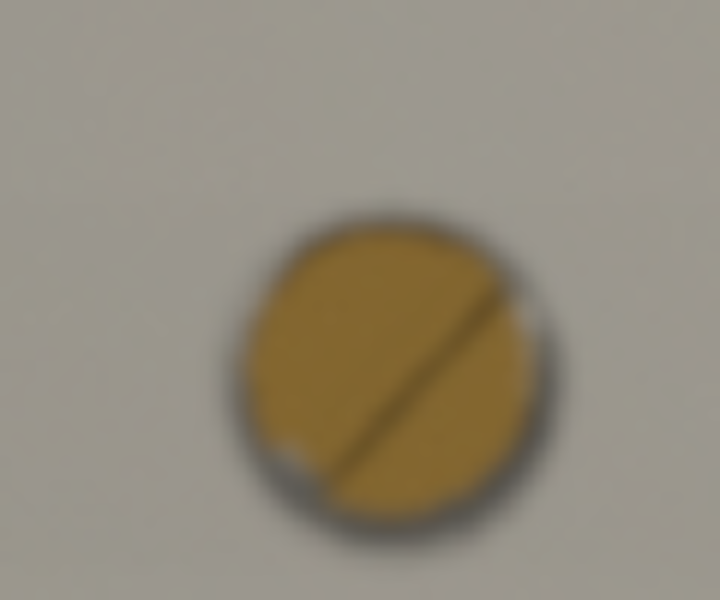

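```bash
python3 -c "
from h import *
f=load('wrist7');P=cloud(f)
print(((P[140:173,266:300,2])*1e3).round(0).astype(int))
c=f['pixels'][138:174,264:302,::-1].astype(float)
c=np.clip((c-40)*1.6,0,255).astype(np.uint8)
cv2.imwrite('pics/w7d.png',cv2.resize(c,None,fx=20,fy=16,interpolation=cv2.INTER_NEAREST))
c=f['pixels'][85:275,60:245,::-1];cv2.imwrite('pics/w7m.png',cv2.resize(c,None,fx=4,fy=3.15,interpolation=cv2.INTER_CUBIC))
"
```

```text
[[60 60 60 ... 61 61 61]
 [59 61 61 ... 62 62 59]
 [61 61 59 ... 61 60 60]
 ...
 [60 61 60 ... 61 59 60]
 [59 61 60 ... 62 60 59]
 [60 61 60 ... 60 60 60]]
```

View pics/w7d.png

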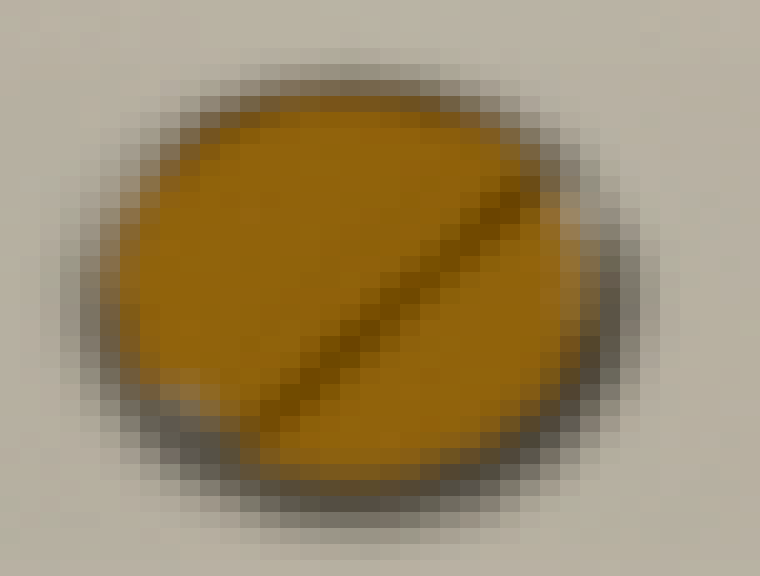

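Check slot via local depth and direction.

```bash
python3 -c "
from h import *
np.set_printoptions(linewidth=250,threshold=100000)
f=load('wrist7');P=cloud(f)
print(((P[141:171,266:298,2])*1e3).round(0).astype(int))
# well wall edge: fit ellipse of brass
import cv2
hsv=cv2.cvtColor(f['pixels'],cv2.COLOR_RGB2HSV);m=((hsv[...,1]>110)&(hsv[...,0]<30)).astype(np.uint8);m[:135]=0;m[175:]=0;m[:,:262]=0;m[:,302:]=0
v,u=np.nonzero(m);print('brass c',u.mean(),v.mean(),len(u),u.min(),u.max(),v.min(),v.max())
print(w(f,u.mean(),v.mean(),.054))
d=[w(f,264+a/20-.5,138+b/16-.5,.054) for a,b in((270,410),(530,185))];print(d);q=d[1]-d[0];print(np.degrees(np.arctan2(q[1],q[0])))
"
```

```text
[[ 59  61  61  60  61  62  61  60  60  59  61  61  60  61  61  60  60  61  61  60  60  60  60  61  60  62  60  62  61  60  60  62]
 [ 61  61  59  62  60  59  59  61  61  60  61  61  61  60  60  61  60  59  60  62  59  59  61  60  60  60  61  61  59  60  60  61]
 [ 60  61  59  61  60  59  61  61  60  60  59  60  59  61  59  60  60  59  59  60  60  60  60  60  61  61  60  59  60  61  60  60]
 [ 59  60  60  59  60  61  62  61  60  60  60  60  50  52  53  54  52  52  49  48  59  60  61  60  60  60  61  60  60  60  60  60]
 [ 59  60  61  60  59  61  59  61  60  60  51  51  55  54  53  54  54  55  54  54  53  46  61  59  61  61  61  59  60  59  61  61]
 [ 61  61  59  59  60  60  60  60  50  51  54  53  54  54  54  55  54  55  55  54  54  47  47  43  58  60  59  61  60  61  60  59]
 [ 59  59  61  61  60  59  59  47  55  55  54  54  54  55  54  54  55  55  55  55  47  47  47  48  40  59  59  60  60  60  61  62]
 [ 61  59  60  60  61  60  42  55  53  53  53  54  54  55  54  54  56  55  54  47  47  46  46  47  47  40  61  60  59  61  60  39]
 [ 61  60  61  59  61  39  55  53  54  54  55  53  5
[... 2348 characters left out ...]
 50  54  53  54  55  54  54  55  55  53  55  51  52  55  58  59  59  60  60  61  60  60]
 [ 61  60  61  61  60  60  61  59  59  55  54  52  49  50  48  50  47  50  50  50  52  55  56  59  59  60 294  61  60  60  61  60]
 [ 60  61  59  60  60  62  61  62  60  59  58  55  54  55  53  53  53  54  53  55  57  58  58  61  60  60  61  61  60  59  59  61]
 [ 60  61  60  61  60  60  60  61  61  59  60  59  58  59  57  58  58  58  58  59  60  60  60  60  60  60  61  61  60  59  60  61]]
brass c 281.1381733021077 155.30679156908664 427 270 292 144 167
[ 0.49308567 -0.07603963  0.054     ]
[array([ 0.49939947, -0.07835282,  0.054     ]), array([ 0.48753153, -0.07006977,  0.054     ])]
145.0874615367942
```

View pics/w7m.png

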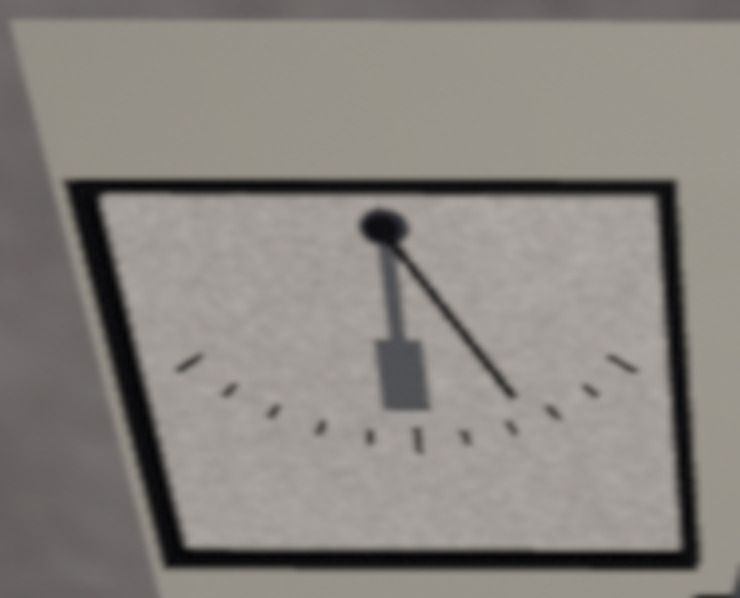

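```bash
cat > meas.py <<'E'
from h import *
np.set_printoptions(linewidth=250,threshold=100000)
f=load('wrist7');P=cloud(f)
Q=P[135:178,260:306].reshape(-1,3)
c=np.array([.493,-.076])
r=np.hypot(*(Q[:,:2]-c).T)
top=Q[(abs(Q[:,2]-.054)<.0025)&(r<.0105)]
below=Q[(Q[:,2]<.0562)&(r<.014)]
# circle from min enclosing of brass+slot region
cc,rr=cv2.minEnclosingCircle((top[:,:2]*1e3).astype(np.float32));print('screw circle',cc,rr)
fl=Q[(abs(Q[:,2]-.047)<.0025)&(np.hypot(*(Q[:,:2]-np.array(cc)/1e3).T)<.0075)][:,:2]
m=fl.mean(0);e=np.linalg.svd(fl-m)[2];print('slot mean',m,'dir',np.degrees(np.arctan2(*e[0][::-1])),'width',np.ptp((fl-m)@e[1]))
# tip region
print((P[222:245,272:294,2]*1e3).round(0).astype(int))
px_=lambda a,b:(60+a/4-.4,85+b/3.15-.3)
for z in(.06,.064):
  pv,nt,st=[w(f,*px_(*q),z) for q in((383,227),(513,397),(406,410))]
  an=lambda a:np.degrees(np.arctan2(a[1]-pv[1],a[0]-pv[0]))
  print(z,pv,an(nt),an(st),np.hypot(*(nt-pv)[:2]),np.hypot(*(st-pv)[:2]))
E
python3 meas.py
```

```text
screw circle (494.44677734375, -75.65303802490234) 9.826794624328613
slot mean [ 0.49428776 -0.07563127] dir -33.640079261970655 width 0.0036101306652850038
[[ 60  60  59  59  60  61  60  61  61  62  61  60  60  61  59  61  61  59  59  60  60  61]
 [ 60  60  60  60  59  60  60  60  59  60 294  60  59  60  59  60  61  60  61  61  60  61]
 [ 59  59  60  61  60  61  59  60  60  62  60  61  61  60  61  60  61  60  60  60  59  61]
 [ 60  59  60  60  60  60  60  61  60  59  59  61  60  60  60  60  60  60  59  61  60  59]
 [ 60  61  60  60  60  60  59  59  60  59  61  60  60  59  60  61  61  60  59  61  60  61]
 [ 60  60  60  60  61  61  59  61  60  60  61  60  60  60  62  59  61  59  60  61  61  62]
 [ 60  61  61  60  60  60  60  60  60  61  60  61  61  61  60  60  60  60  60  61  60  60]
 [ 59  60  60  61  60  60  60  61  60  93  92  94  94  59  60  59  60  61  61  60  60  60]
 [ 61  60  62  59  61  61  61  61  60  94  95  95  95  61  61  60  61  61  59  60  59  60]
 [ 60  61  60  60  60  60  59  60  60  96  97  97  95  60  61  60  61  61  61  60  61  61]
 [ 60  60  59  60  60  60  60  61
[... 689 characters left out ...]
  69]
 [ 60  61  59 102 104 106 107 108 108 108 108 108 108 108 108 107 106 104 103  73  71  73]
 [ 61  62  60 104 106 108 108 110 110 109 109 111 109 110 111 109 107 107 104 103  73  73]
 [ 60 294 102 105 107 110 109 110 111 111 112 112 111 111 110 110 109 107 106 103  72  72]
 [ 61  61 104 107 109 110 111 112 112 113 112 113 113 114 113 112 111 109 108 104  72  72]
 [ 60  61 105 109 111 112 113 114 115 114 114 115 114 113 114 113 113 111 109 107  73  72]]
0.06 [ 0.50626395 -0.16822551  0.06      ] 33.47146021094434 6.288976857859548 0.046529401099889824 0.04543282583664082
0.064 [ 0.50546863 -0.16672516  0.064     ] 33.47146021094421 6.288976857859578 0.04573481922755545 0.0446569701633382
```

```bash
cat > meas2.py <<'E'
from h import *
f=load('wrist7');P=cloud(f)
M=np.array([[-.139,.99],[.99,.139]]) # cols y,z in xy
e=w(f,282.5,228.6,.0924);print('near edge',e)
tip=e[:2]+.0075*np.array([.99,.139]);print('tip',tip)
tcp=np.array([.5418,-.0698]);d=tip-tcp;print('tip-TCP in (y,z)',M.T@d*1e3)
# shank too: col extent at row 243: 274..291
# tool top face
for z,c in((.1974,(281.5,345)),):print('top',w(f,*c,z), (M.T@(w(f,*c,z)[:2]-tcp)*1e3))
print('screw-tip',(np.array([.4944,-.07565])-tip)*1e3)
E
python3 meas2.py
```

```text
near edge [ 0.53720161 -0.06887655  0.0924    ]
tip [ 0.54462661 -0.06783405]
tip-TCP in (y,z) [1.55339382 3.0716064 ]
top [ 0.54370801 -0.06862888  0.1974    ] [0.89419699 2.05171594]
screw-tip [-50.2266052   -7.81595145]
```

```bash
python3 -c "
from h import *
mv(.5276,-.1007,.14,56.4)
"
```

```text
shift [ 11.6 -28.6 -18.3] turn [ 0.726 -0.002  0.   ] yaw now 97.98 pos [ 0.5418 -0.0698  0.1516] F [-0.07 -0.28 -1.  ] w 0.27 t 5.25
```

Request:
play_rows --pt "6 -15 -9 0.3 0 0 -1" --pt "12 -29 -18 0.6 0 0 -1" --pt "12 -29 -18 0.726 0 0 -1" --pt "12 -29 -18 0.726 0 0 -1" --pt "12 -29 -18 0.726 0 0 -1" --pt "12 -29 -18 0.726 0 0 -1" --pt "12 -29 -18 0.726 0 0 -1" --pt "12 -29 -18 0.726 0 0 -1"

```text
time_s: 6.05
tool_pos: [0.5289, -0.1015, 0.1401]
eef_rot: [[0.0, 0.552, 0.834], [-0.0, 0.834, -0.552], [-1.0, 0.0, 0.0]]
contact_force: [0.7, -0.4, -0.2]
width: 0.274
```

```bash
cat > meas3.py <<'E'
import sys
from h import *
np.set_printoptions(linewidth=250,threshold=100000)
tag=sys.argv[1]
f=snap('wrist',tag);P=cloud(f)
from rig import read_state
s=read_state();M=s['eef_rot'];tcp=s['tool_pos']
z=P[...,2]
# work in gripper frame relative to TCP (y,z)
G=(P-tcp)@M
c0=(np.array([float(sys.argv[2]),float(sys.argv[3]),.054])-tcp)@M
r=np.hypot(G[...,1]-c0[1],G[...,2]-c0[2])
top=G[(abs(z-.054)<.0025)&(r<.0125)]
cc,rr=cv2.minEnclosingCircle((top[:,1:]*1e3).astype(np.float32));print('screw circle (y,z mm rel TCP)',cc,rr)
fl=G[(abs(z-.047)<.0025)&(np.hypot(G[...,1]-cc[0]/1e3,G[...,2]-cc[1]/1e3)<.0075)][:,1:]
m=fl.mean(0);e=np.linalg.svd(fl-m)[2];a=np.arctan2(e[0][0],e[0][1]);print('slot mean mm',m*1e3,'angle from tool z toward y deg',np.degrees(a),'w',np.ptp((fl-m)@e[1])*1e3,len(fl))
tz=tcp[2]-.0592
sel=(z>tz-.004)&(z<tz+.009)&(np.hypot(G[...,1],G[...,2])<.02)
vv,uu=np.nonzero(sel);B=G[sel]
print('blade near-edge pts y mean',B[:,1].mean()*1e3,'z mean',B[:,2].mean()*1e3,len(B),'y range',B[:,1].min()*1e3,B[:,1].max()*1e3,'lowest',z[sel].min())
print('=> tip (y,z)',B[:,1].mean()*1e3,np.median(B[:,2])*1e3+7.5)
mv(*tcp)
E
python3 meas3.py 8 .4944 -.0757
```

```text
screw circle (y,z mm rel TCP) (1.7588262557983398, -42.57206726074219) 9.991028785705566
slot mean mm [  1.79844625 -42.95882521] angle from tool z toward y deg -1.40823334452413 w 3.9997820245264863 112
blade near-edge pts y mean 1.4175421171230402 z mean -4.64344164390111 24 y range -3.2345130215188527 6.821231148656455 lowest 0.08063506687183733
=> tip (y,z) 1.4175421171230402 2.3073376274114548
shift [0. 0. 0.] turn [-0.  0. -0.] yaw now 56.45 pos [ 0.529  -0.1014  0.14  ] F [-0.38  0.62 -0.46] w 0.271 t 6.1
```

View pics/wrist8.png

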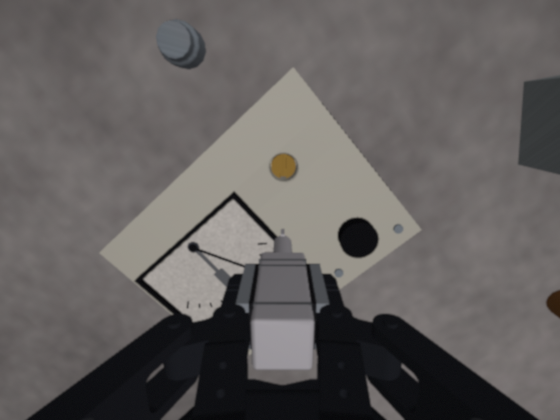

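Request:
play_rows --pt "0 0.3 -25 0.02 0 0 -1" --pt "0 0.3 -45.3 0.02 0 0 -1" --pt "0 0.3 -45.3 0.02 0 0 -1" --pt "0 0.3 -45.3 0.02 0 0 -1" --pt "0 0.3 -45.3 0.02 0 0 -1"

```text
time_s: 6.6
tool_pos: [0.4928, -0.0766, 0.1401]
eef_rot: [[0.002, 0.57, 0.822], [-0.001, 0.822, -0.57], [-1.0, 0.0, 0.002]]
contact_force: [0.8, 0.5, 0.1]
width: 0.272
```

```bash
python3 -c "
from h import *
a=snap('scene',9);b=snap('side',9)
crop(b,260,205,320,285,8,'pics/d9.png');crop(a,210,155,270,215,8,'pics/s9.png')
mv(.49,-.077,.14,56)
"
```

```text
shift [ 0.  -1.9 -2. ] turn [-0.013  0.001 -0.   ] yaw now 55.23 pos [ 0.4927 -0.0766  0.14  ] F [ 0.1   0.34 -0.12] w 0.276 t 6.7
```

View pics/d9.png

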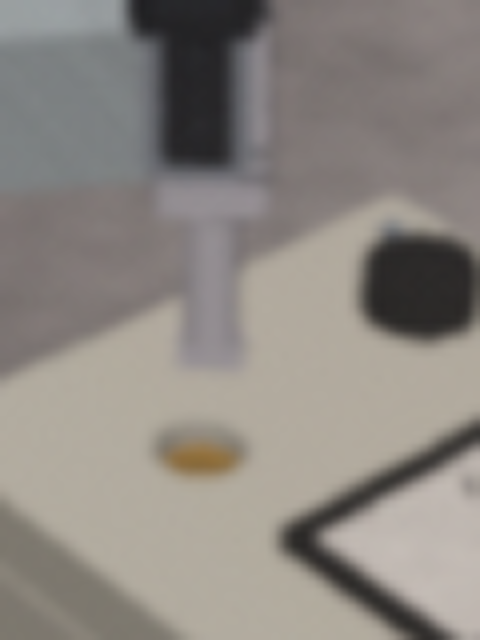

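View pics/s9.png

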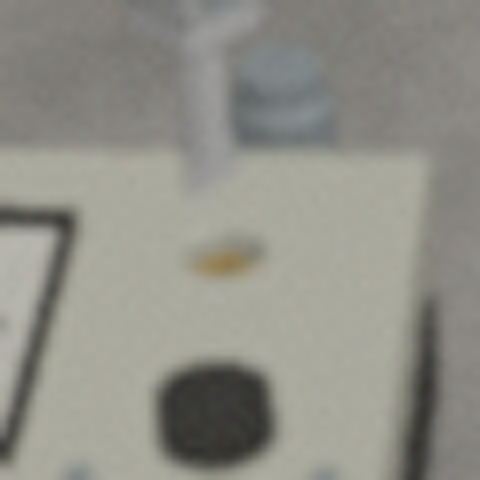

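```bash
python3 -c "
from h import *
a=load('scene9');b=load('side9')
k=lambda x,y,c:(x+c[0]/8-.44,y+c[1]/8-.44)
print('side tip',w(b,*k(260,205,(212,367)),.0808),'well',w(b,*k(260,205,(201,449)),.06))
print('scene tip',w(a,*k(210,155,(204,186)),.0808),'well',w(a,*k(210,155,(227,254)),.06))
"
```

```text
side tip [ 0.49419061 -0.0793697   0.0808    ] well [ 0.49139594 -0.07950249  0.06      ]
scene tip [ 0.49158678 -0.08155703  0.0808    ] well [ 0.49037761 -0.07775674  0.06      ]
```

Request:
play_rows --pt "0 0.2 -1.4 0 0 0 -1" --pt "10 0.2 -1.4 0 0 0 -1" --pt "18 0.2 -1.4 0 0 0 -1" --pt "18 0.2 -1.4 0 0 0 -1" --pt "18 0.2 -1.4 0 0 0 -1"

```text
time_s: 7.2
tool_pos: [0.4901, -0.075, 0.121]
eef_rot: [[-0.002, 0.57, 0.821], [0.0, 0.821, -0.57], [-1.0, -0.001, -0.002]]
contact_force: [0.3, -0.5, -0.8]
width: 0.277
```

```bash
python3 -c "
from h import *
a=snap('scene',10);b=snap('side',10)
crop(b,260,215,310,285,9,'pics/d10.png');crop(a,210,155,270,215,9,'pics/s10.png')
mv(.49,-.077,.14,56)
"
```

```text
shift [-18.2  -1.9   0.4] turn [-0.013  0.     0.   ] yaw now 55.23 pos [ 0.4908 -0.0752  0.1218] F [ 0.43 -0.19  0.09] w 0.279 t 7.3
```

View pics/d10.png

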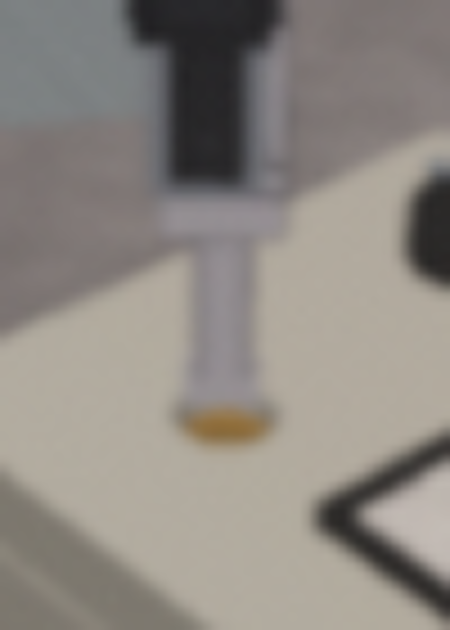

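View pics/s10.png

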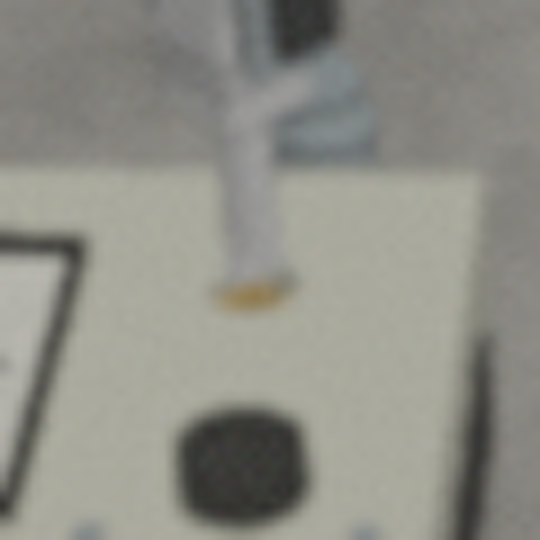

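Request:
play_rows --pt "3 0 0 0 0 0 -1" --pt "6 0 0 0 0 0 -1" --pt "8 0 0 0 0 0 -1" --pt "9.5 0 0 0 0 0 -1" --pt "10.5 0 0 0 0 0 -1" --pt "11.5 0 0 0 0 0 -1" --pt "11.5 0 0 0 0 0 -1" --pt "11.5 0 0 0 0 0 -1"

```text
time_s: 8.1
tool_pos: [0.4907, -0.0752, 0.1103]
eef_rot: [[0.0, 0.57, 0.821], [-0.0, 0.821, -0.57], [-1.0, 0.0, 0.0]]
contact_force: [-0.5, -0.4, 0.2]
width: 0.276
```

```bash
python3 -c "
from h import *
mv(.49,-.077,.14,56)
from rig import read_state
print(read_state()['torque'])
"
```

```text
shift [-29.7  -1.9   0.4] turn [-0.013  0.    -0.   ] yaw now 55.23 pos [ 0.4907 -0.0752  0.1103] F [-0.53 -0.36  0.21] w 0.276 t 8.1
[ 0.00332598 -0.01244656  0.04810967]
```

Request:
play_rows --pt "1 0 0 0 0 0 -1" --pt "2 0 0 0 0 0 -1" --pt "3 0 0 0 0 0 -1" --pt "3 0 0 0 0 0 -1" --pt "3 0 0 0 0 0 -1"

```text
time_s: 8.6
tool_pos: [0.4907, -0.0751, 0.1072]
eef_rot: [[-0.0, 0.57, 0.821], [0.0, 0.821, -0.57], [-1.0, -0.0, -0.0]]
contact_force: [0.1, 0.0, 0.2]
width: 0.275
```

Request:
play_rows --pt "1 0 0 0 0 0 -1" --pt "2 0 0 0 0 0 -1" --pt "2 0 0 0 0 0 -1" --pt "2 0 0 0 0 0 -1"

```text
time_s: 9.0
tool_pos: [0.4909, -0.0752, 0.1055]
eef_rot: [[0.0, 0.57, 0.821], [-0.0, 0.821, -0.57], [-1.0, 0.0, 0.0]]
contact_force: [-0.1, -0.1, 1.3]
width: 0.278
```

```bash
python3 -c "
from h import *
mv(.49,-.077,.14,56)
"
```

```text
shift [-34.5  -2.    0.3] turn [-0.013  0.    -0.   ] yaw now 55.23 pos [ 0.4909 -0.0752  0.1055] F [-0.1  -0.08  1.32] w 0.278 t 9.0
```

Request:
play_rows --pt "0 0 0 0.05 0 0 -1" --pt "0 0 0 0.1 0 0 -1" --pt "0 0 0 0.15 0 0 -1" --pt "0 0 0 0.2 0 0 -1" --pt "0 0 0 0.25 0 0 -1" --pt "0 0 0 0.25 0 0 -1" --pt "0 0 0 0.25 0 0 -1"

```text
time_s: 9.7
tool_pos: [0.4911, -0.0751, 0.1055]
eef_rot: [[0.001, 0.755, 0.656], [0.0, 0.656, -0.755], [-1.0, 0.001, 0.0]]
contact_force: [0.4, 0.1, 1.9]
width: 0.273
```

```bash
python3 -c "
from h import *
mv(.49,-.077,.14,56)
from rig import read_state
print(read_state()['torque'])
f=snap('wrist',11);b=snap('side',11);crop(b,290,250,370,310,10,'pics/d11.png')
"
```

```text
shift [-34.5  -2.1   0.7] turn [-0.262  0.001 -0.001] yaw now 40.98 pos [ 0.4911 -0.0751  0.1055] F [0.43 0.07 1.94] w 0.273 t 9.7
[ 0.2547848  -0.13111009  0.02360217]
```

View pics/wrist11.png

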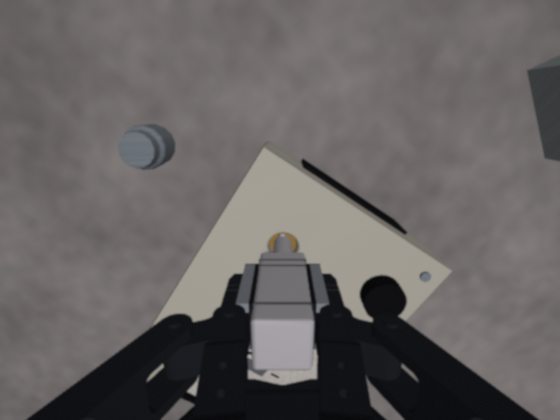

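View pics/d11.png

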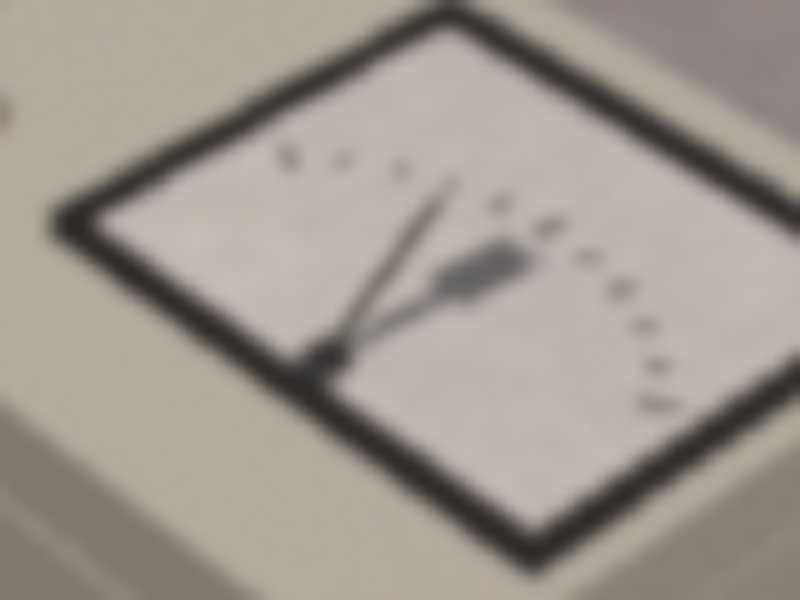

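```bash
cat > ang.py <<'E'
from h import *
def ang(tag,x0,y0,s,pv,nt,st,cam='side'):
    f=load(cam+str(tag));k=lambda c:w(f,x0+(c[0]+.5)/s-.5,y0+(c[1]+.5)/s-.5,.062)
    p,n,t=k(pv),k(nt),k(st);a=lambda q:np.degrees(np.arctan2(q[1]-p[1],q[0]-p[0]))
    print('needle',a(n),'hand',a(t),'diff',a(n)-a(t),'len',np.hypot(*(n-p)[:2]),np.hypot(*(t-p)[:2]))
E
python3 -c "
from ang import *
ang(11,290,250,10,(325,358),(450,181),(528,252))
g=load('side0');crop(g,290,250,370,310,10,'pics/d0m.png')"
```

```text
needle 28.466428141749855 hand 4.110782093893961 diff 24.355646047855892 len 0.05268136669341609 0.04515366606964689
```

View pics/d0m.png

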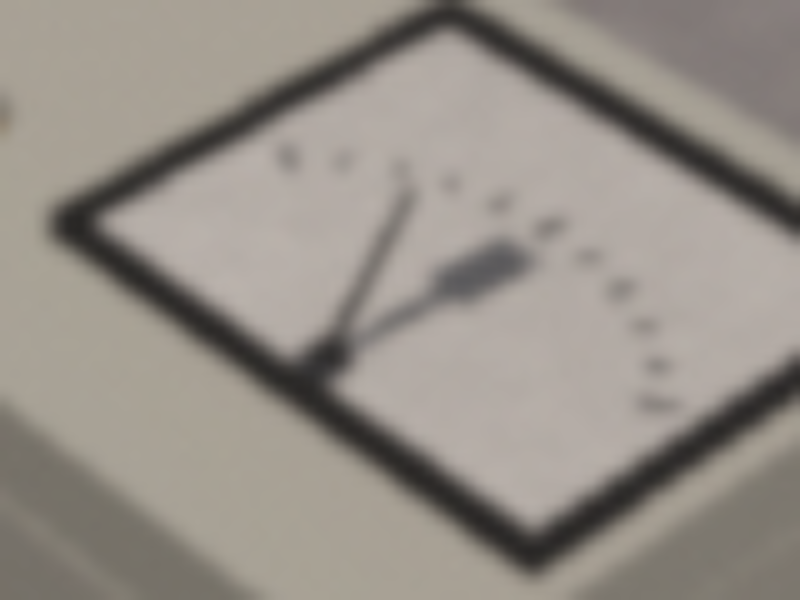

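```bash
python3 -c "
from ang import *
ang(11,290,250,10,(325,358),(438,198),(528,252))
ang(0,290,250,10,(325,358),(409,196),(528,252))"
```

```text
needle 28.465415599271317 hand 4.110782093893961 diff 24.354633505377357 len 0.047340043312545266 0.04515366606964689
needle 34.12693773564776 hand 4.110782093893961 diff 30.016155641753798 len 0.04568337320268666 0.04515366606964689
```

Request:
play_rows --pt "0 0 0 0.07 0 0 -1" --pt "0 0 0 0.14 0 0 -1" --pt "0 0 0 0.21 0 0 -1" --pt "0 0 0 0.28 0 0 -1" --pt "0 0 0 0.34 0 0 -1" --pt "0 0 0 0.34 0 0 -1" --pt "0 0 0 0.34 0 0 -1"

```text
time_s: 10.5
tool_pos: [0.4917, -0.0748, 0.1056]
eef_rot: [[0.002, 0.93, 0.367], [0.001, 0.367, -0.93], [-1.0, 0.002, -0.0]]
contact_force: [2.5, 2.6, 2.0]
width: 0.273
```

```bash
python3 -c "
from h import *
mv(.49,-.077,.14,56)
from rig import read_state
print(read_state()['torque'])
f=snap('scene',12);b=snap('side',12);crop(b,310,260,360,300,16,'pics/d12.png');crop(f,160,175,225,220,12,'pics/s12.png')
"
```

```text
shift [-34.4  -2.3   1.4] turn [-0.602  0.    -0.002] yaw now 21.53 pos [ 0.4917 -0.0748  0.1056] F [2.48 2.56 1.99] w 0.273 t 10.5
[ 0.75779362 -0.814836   -0.00502045]
```

View pics/d12.png

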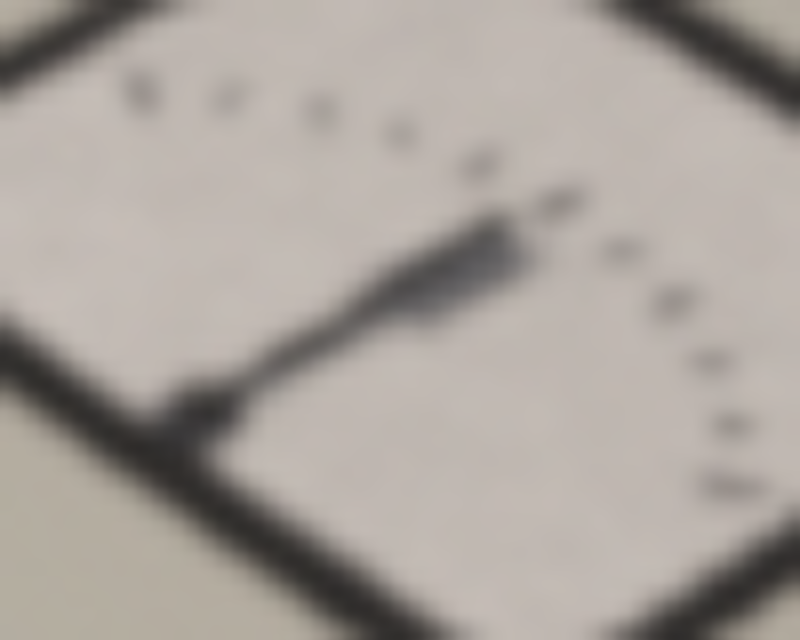

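View pics/s12.png

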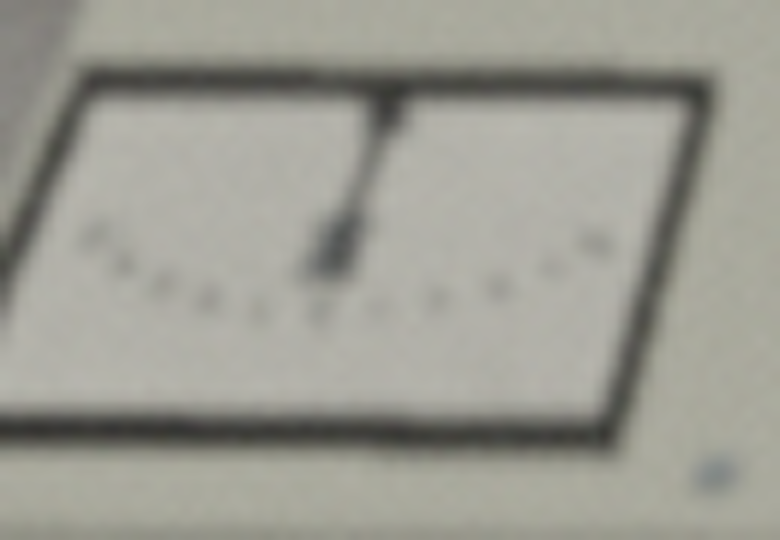

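Request:
play_rows --pt "0 0 0 0.025 0 0 -1" --pt "0 0 0 0.05 0 0 -1" --pt "0 0 0 0.05 0 0 -1" --pt "0 0 0 0.05 0 0 -1"

```text
time_s: 11.0
tool_pos: [0.4917, -0.0749, 0.1057]
eef_rot: [[0.002, 0.948, 0.318], [0.001, 0.318, -0.948], [-1.0, 0.002, -0.0]]
contact_force: [4.3, 4.3, 1.5]
width: 0.272
```

```bash
python3 -c "
from h import *
mv(.49,-.077,.14,56)
f=snap('scene',13);b=snap('side',13);crop(b,310,260,360,300,16,'pics/d13.png');crop(f,160,175,225,220,12,'pics/s13.png')
"
```

```text
shift [-34.4  -2.2   1.5] turn [-0.654  0.001 -0.002] yaw now 18.54 pos [ 0.4917 -0.0749  0.1057] F [4.29 4.26 1.48] w 0.272 t 11.0
```

View pics/d13.png

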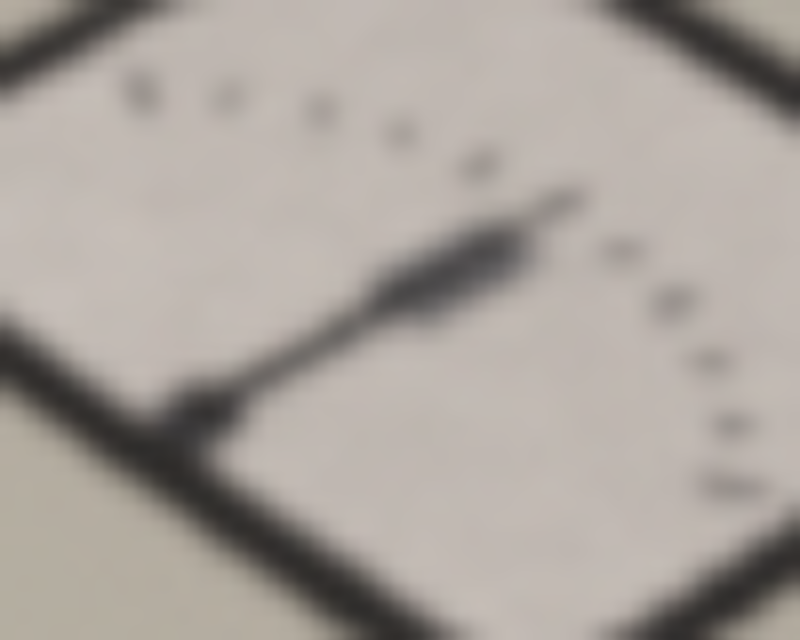

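View pics/s13.png

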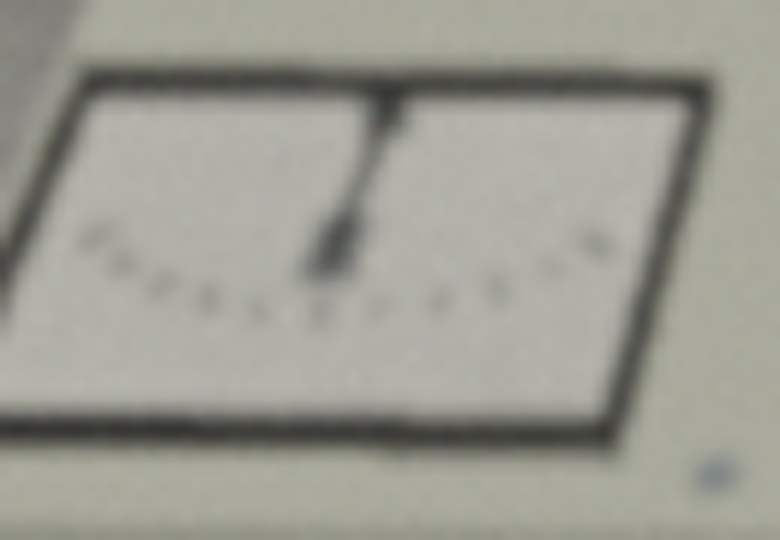

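Request:
play_rows --pt "0 0.6 -0.3 0 0 0 -1" --pt "-3 0.6 -0.3 0 0 0 -1" --pt "-8 0.6 -0.3 0 0 0 -1" --pt "-25 0.6 -0.3 0 0 0 -1" --pt "-50 0.6 0 0 0 0 -1" --pt "-50 2 45 0 0 0 -1" --pt "-50 2 90 0 0 0 -1" --pt "-50 2 135 0 0 0 -1" --pt "-50 2 162 0 0 0 -1" --pt "-50 2 162 0 0 0 -1" --pt "-50 2 162 0 0 0 -1" --pt "-50 2 162 0 0 0 -1"

```text
time_s: 12.3
tool_pos: [0.5423, -0.227, 0.1543]
eef_rot: [[-0.004, 0.948, 0.318], [0.001, 0.318, -0.948], [-1.0, -0.003, -0.002]]
contact_force: [-0.5, 0.3, -0.4]
width: 0.272
```

```bash
python3 -c "
from h import *
f=snap('wrist',14)
u,v=map(int,px(f,(.525,-.166,.062)));print(u,v)
crop(f,u-60,max(0,v-55),u+60,v+55,6,'pics/w14c.png');print(u-60,max(0,v-55))
mv(.49,-.077,.14,56)
"
```

```text
286 138
226 83
shift [  14.8   -2.1 -158.8] turn [-0.653 -0.002  0.002] yaw now 18.6 pos [ 0.5427 -0.2269  0.1546] F [-0.23  0.07 -0.44] w 0.274 t 12.35
```

View pics/wrist14.png

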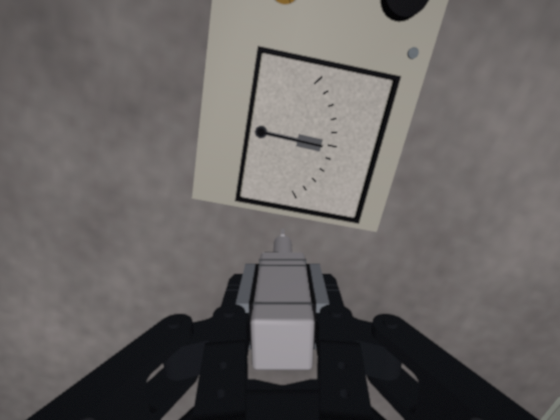

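View pics/w14c.png

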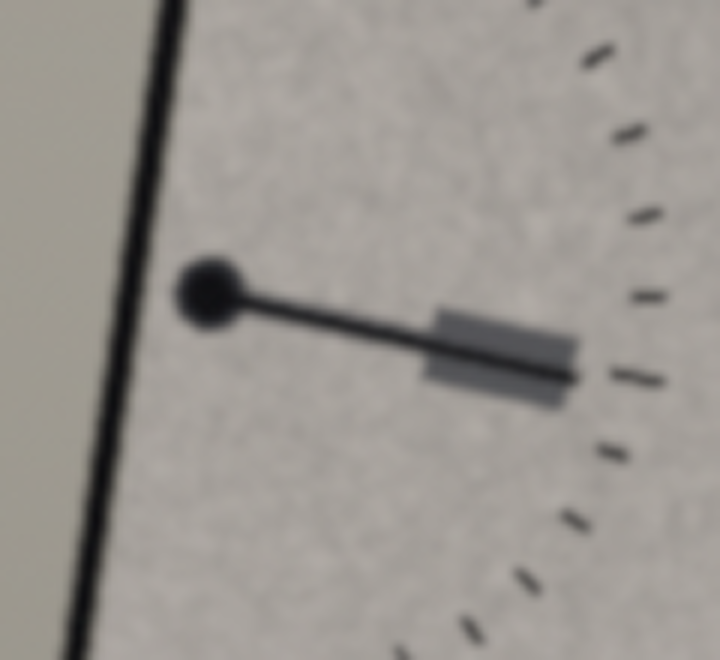

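```bash
python3 -c "
from h import *
f=load('wrist14');g=cv2.cvtColor(f['pixels'],cv2.COLOR_RGB2GRAY).astype(float)
P=cv2.cvtColor(f['pixels'],cv2.COLOR_RGB2GRAY)
# sample cross sections: directions perpendicular to hand axis, in world plane z=.062
pv=w(f,226+(210.5)/6-.5,83+293.5/6-.5,.062);print(pv)
en=w(f,226+570.5/6-.5,83+374.5/6-.5,.062);a=np.arctan2(en[1]-pv[1],en[0]-pv[0]);print(np.degrees(a),np.hypot(*(en-pv)[:2]))
e=np.array([np.cos(a),np.sin(a)]);n=np.array([-e[1],e[0]])
t=np.arange(-9,9.01,.25)
for r in(10,14,18,22,25,30,33,36,39,42,44):
  pts=np.array([px(f,(*(pv[:2]+(r*e+s*n)/1e3),.062)) for s in t]).astype(np.float32)
  v=cv2.remap(g.astype(np.float32),pts[:,:1],pts[:,1:],cv2.INTER_CUBIC)[:,0]
  bg=np.median(np.r_[v[:8],v[-8:]])
  d=bg-v;mid=d>d.max()*0.6
  i=d.argmax();wd=d-np.where(d>0,0,0)
  # paddle edges at 25% of paddle depth ; needle peak centroid
  thr=.35*np.percentile(d,85) if r>28 else .5*d.max()
  ed=t[d>thr];nd=np.clip(d-0.75*d.max(),0,None)
  print(r,'edges',ed.min(),ed.max(),'mid',(ed.min()+ed.max())/2,'needle',((nd*t).sum()/nd.sum()).round(2),d.max())
"
```

```text
[ 0.50582609 -0.1672756   0.062     ]
6.239912228879847 0.04491379942889745
10 edges -1.25 1.0 mid -0.125 needle -0.19 119.820694
14 edges -1.25 1.0 mid -0.125 needle -0.19 121.74255
18 edges -1.25 0.75 mid -0.25 needle -0.18 119.55336
22 edges -1.25 1.0 mid -0.125 needle -0.14 122.90834
25 edges -1.25 0.75 mid -0.25 needle -0.2 122.06753
30 edges -4.5 4.25 mid -0.125 needle -0.42 119.97055
33 edges -4.75 4.5 mid -0.125 needle -0.36 124.89399
36 edges -4.75 4.5 mid -0.125 needle -0.43 126.88112
39 edges -4.5 4.25 mid -0.125 needle -0.44 124.873
42 edges -4.75 4.25 mid -0.25 needle -0.44 125.02584
44 edges -4.75 4.5 mid -0.125 needle -0.42 122.36685
```

```bash
python3 -c "
from h import *
mv(.626,.1085,.165,40.8)
"
```

```text
shift [ -10.5  185.9 -291.3] turn [-0.387 -0.002  0.002] yaw now 18.6 pos [ 0.5427 -0.2269  0.1546] F [-0.23  0.07 -0.44] w 0.274 t 12.35
```

Request:
play_rows --pt "-30 0 0 0 0 0 -1" --pt "-30 26 -42 -0.1 0 0 -1" --pt "-30 52 -84 -0.2 0 0 -1" --pt "-30 78 -126 -0.3 0 0 -1" --pt "-30 104 -168 -0.387 0 0 -1" --pt "-30 130 -210 -0.387 0 0 -1" --pt "-30 156 -252 -0.387 0 0 -1" --pt "-20 176 -280 -0.387 0 0 -1" --pt "-11 186 -291 -0.387 0 0 -1" --pt "-11 186 -291 -0.387 0 0 -1" --pt "-11 186 -291 -0.387 0 0 -1" --pt "-11 186 -291 -0.387 0 0 -1"

```text
time_s: 13.55
tool_pos: [0.6274, 0.1058, 0.1665]
eef_rot: [[-0.0, 0.759, 0.652], [-0.001, 0.652, -0.759], [-1.0, -0.001, 0.0]]
contact_force: [-0.6, 0.0, 0.3]
width: 0.279
```

```bash
cat > meas4.py <<'E'
import sys
from h import *
np.set_printoptions(linewidth=250,threshold=100000)
f=snap('wrist',sys.argv[1]);P=cloud(f);b=snap('side',sys.argv[1])
from rig import read_state
s=read_state();M=s['eef_rot'];tcp=s['tool_pos'];z=P[...,2];G=(P-tcp)@M
c0=(np.array([.5975,.1425,.05])-tcp)@M
r=np.hypot(G[...,1]-c0[1],G[...,2]-c0[2])
m=((z<.0465)&(r<.02)).astype(np.uint8)
H=np.argwhere(m);
# hole rim: project hole pixels onto plane z=.05
pts=np.array([w(f,u,v,.05) for v,u in H]);g=(pts-tcp)@M
cc,rr=cv2.minEnclosingCircle((g[:,1:]*1e3).astype(np.float32));print('hole (y,z)',cc,rr,len(H),'mean',g[:,1:].mean(0)*1e3)
tz=tcp[2]-.0592
for lo,hi in((-.004,.003),(.009,.02),(.02,.035)):
  sel=(z>tz+lo)&(z<tz+hi)&(np.hypot(G[...,1],G[...,2])<.02);B=G[sel]*1e3
  print('tool pts',lo,len(B),'y',np.median(B[:,1]),B[:,1].min(),B[:,1].max(),'z near',B[:,2].min(),np.median(B[:,2]))
mv(.5969,.1426,.0641,40.8)
E
python3 meas4.py 15
```

```text
hole (y,z) (2.007634401321411, -46.565303802490234) 9.820079803466797 449 mean [  2.07592374 -46.70432823]
tool pts -0.004 8 y 0.758815448747336 -0.2711933819094185 1.7873357988015508 z near -5.917819124319816 -5.661350086193357
tool pts 0.009 130 y 1.0717664170286914 -4.907204650264182 6.812411886300578 z near -6.241214519179905 -3.6236423346718407
tool pts 0.02 152 y 1.0369208335333329 -4.614264582557296 6.688530812926563 z near -4.680854134734593 -3.746406453195135
shift [102.7   0.6 -48.3] turn [-0.003  0.001 -0.   ] yaw now 40.63 pos [0.6278 0.1056 0.1668] F [-0.63  0.29 -0.66] w 0.271 t 13.65
```

View pics/wrist15.png

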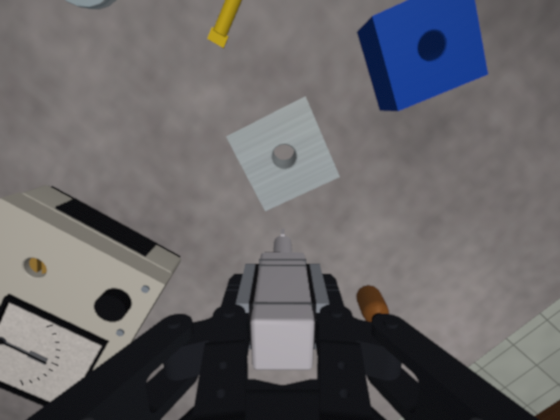

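View pics/side15.png

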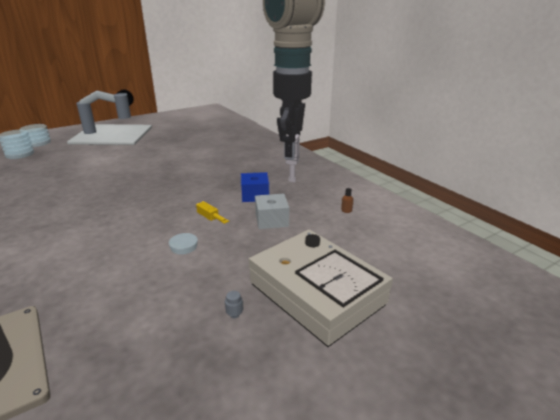

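Request:
play_rows --pt "0 0.8 -25 0 0 0 -1" --pt "0 0.8 -48.3 0 0 0 -1" --pt "20 0.8 -48.3 0 0 0 -1" --pt "40 0.8 -48.3 0 0 0 -1" --pt "48 0.8 -48.3 0 0 0 -1" --pt "48 0.8 -48.3 0 0 0 -1" --pt "48 0.8 -48.3 0 0 0 -1"

```text
time_s: 14.35
tool_pos: [0.5975, 0.1436, 0.1189]
eef_rot: [[0.001, 0.758, 0.652], [0.0, 0.652, -0.758], [-1.0, 0.001, 0.0]]
contact_force: [-0.2, -0.4, -0.4]
width: 0.274
```

```bash
python3 -c "
from h import *
a=snap('scene',16);b=snap('side',16)
crop(b,240,165,300,235,8,'pics/d16.png');crop(a,310,170,380,280,5,'pics/s16.png')
mv(.5969,.1426,.0641,40.8)
"
```

```text
shift [55.5 -1.8  0.1] turn [-0.002  0.001 -0.002] yaw now 40.71 pos [0.5981 0.1439 0.1196] F [ 0.82  0.43 -0.58] w 0.279 t 14.45
```

View pics/d16.png

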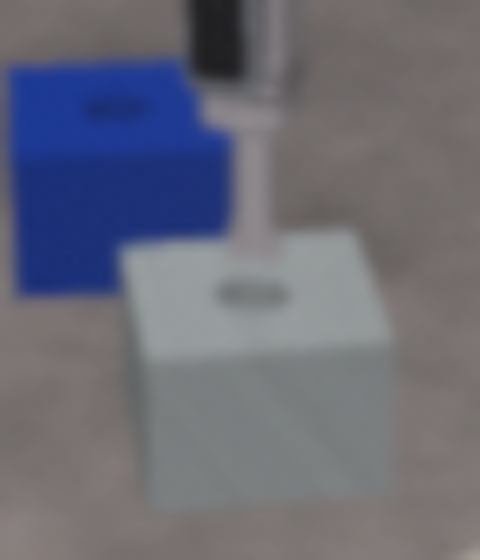

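View pics/s16.png

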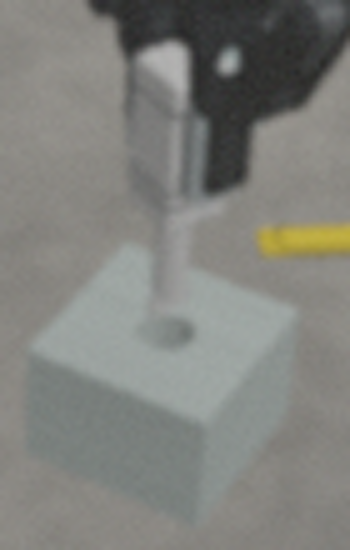

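Request:
play_rows --pt "5 -0.9 0 0 0 0 -1" --pt "15 -0.9 0 0 0 0 -1" --pt "25 -0.9 0 0 0 0 -1" --pt "25 -0.9 0 0 0 0 -1"

```text
time_s: 14.85
tool_pos: [0.5943, 0.1433, 0.0908]
eef_rot: [[-0.004, 0.758, 0.653], [-0.001, 0.653, -0.758], [-1.0, -0.004, -0.002]]
contact_force: [0.3, -0.7, -0.5]
width: 0.273
```

Entered the hole without contact force; lower to the shoulder.

Request:
play_rows --pt "10 0 0 0 0 0 -1" --pt "20 0 0 0 0 0 -1" --pt "26 0 0 0 0 0 -1" --pt "26 0 0 0 0 0 -1" --pt "26 0 0 0 0 0 -1"

```text
time_s: 15.35
tool_pos: [0.5961, 0.1435, 0.067]
eef_rot: [[-0.0, 0.758, 0.653], [-0.0, 0.653, -0.758], [-1.0, -0.0, -0.0]]
contact_force: [-0.1, 0.2, -0.3]
width: 0.273
```

```bash
python3 -c "
from h import *
mv(.5969,.1426,.0641,40.8)
b=snap('side',17);crop(b,240,165,300,235,8,'pics/d17.png')
"
```

```text
shift [ 2.9 -0.   1.2] turn [-0.001 -0.     0.   ] yaw now 40.74 pos [0.5961 0.1435 0.067 ] F [-0.11  0.2  -0.29] w 0.273 t 15.35
```

View pics/d17.png

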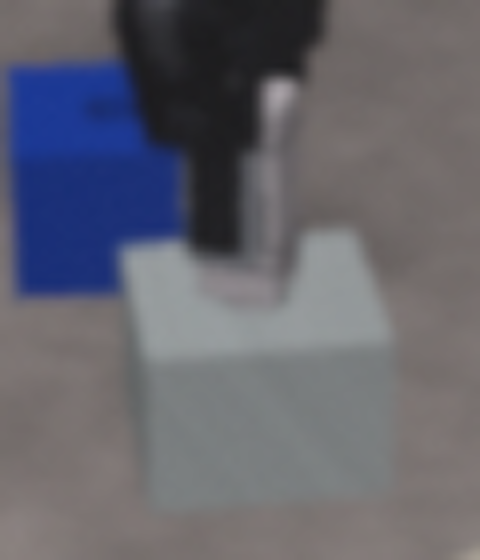

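Down the last ~2.5 mm, watching for contact.

Request:
play_rows --pt "1 0 0 0 0 0 -1" --pt "2 0 0 0 0 0 -1" --pt "2.6 0 0 0 0 0 -1" --pt "2.6 0 0 0 0 0 -1" --pt "2.6 0 0 0 0 0 -1"

```text
time_s: 15.9
tool_pos: [0.5962, 0.1435, 0.0647]
eef_rot: [[0.0, 0.758, 0.653], [-0.0, 0.653, -0.758], [-1.0, 0.0, 0.0]]
contact_force: [0.4, 0.0, -0.3]
width: 0.275
```

Request:
play_rows --pt "0.8 0 0 0 0 0 -1" --pt "0.8 0 0 0 0 0 -1" --pt "0.8 0 0 0 0 0 -1" --pt "0.8 0 0 0 0 0 -1"

```text
time_s: 16.3
tool_pos: [0.5964, 0.1435, 0.0641]
eef_rot: [[0.0, 0.758, 0.653], [0.0, 0.653, -0.758], [-1.0, 0.0, 0.0]]
contact_force: [-0.4, -0.5, 0.9]
width: 0.271
```

Request:
play_rows --pt "0 0 0 0 0 0 -0.3" --pt "0 0 0 0 0 0 0" --pt "0 0 0 0 0 0 0.5" --pt "0 0 0 0 0 0 0.8" --pt "0 0 0 0 0 0 0.8" --pt "0 0 0 0 0 0 0.8" --pt "0 0 0 0 0 0 0.8" --squeeze 20

```text
time_s: 17.0
tool_pos: [0.5962, 0.1435, 0.0639]
eef_rot: [[-0.0, 0.758, 0.653], [-0.0, 0.653, -0.758], [-1.0, -0.0, 0.0]]
contact_force: [0.5, 0.1, -0.5]
width: 0.898
```

```bash
python3 -c "
from h import *
f=snap('wrist',18)
mv(.5969,.1426,.0641,40.8)
"
```

```text
shift [-0.2 -0.1  1.1] turn [-0.001 -0.    -0.   ] yaw now 40.74 pos [0.5962 0.1435 0.0639] F [ 0.68 -0.58  0.23] w 0.896 t 17.05
```

View pics/wrist18.png

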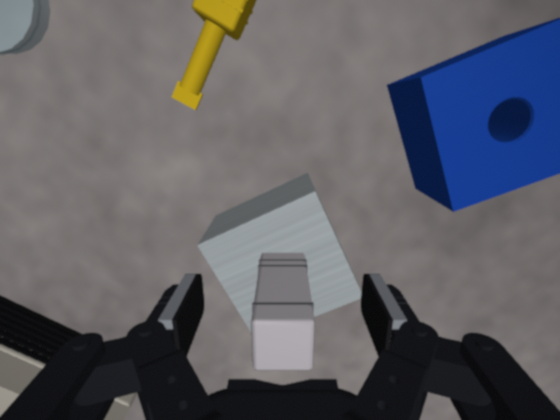

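The tool stands free between the opened fingers (handle centre ~(282,340), pads clear on both sides). Retreat upward.

Request:
play_rows --pt "-20 0 0 0 0 0 0.8" --pt "-60 0 0 0 0 0 0.8" --pt "-100 0 0 0 0 0 0.8" --pt "-130 0 0 0 0 0 0.8" --pt "-130 0 0 0 0 0 0.8" --pt "-130 0 0 0 0 0 0.8" --pt "-130 0 0 0 0 0 0.8"

```text
time_s: 17.75
tool_pos: [0.5951, 0.1434, 0.1923]
eef_rot: [[-0.003, 0.758, 0.653], [-0.0, 0.653, -0.758], [-1.0, -0.002, -0.002]]
contact_force: [0.6, 0.2, -0.2]
width: 0.9
```

```bash
python3 -c "
from h import *
a=snap('scene',19);b=snap('side',19)
crop(b,160,165,300,320,4,'pics/d19.png');crop(b,310,260,360,300,16,'pics/d19m.png')
P=cloud(a);z=P[...,2]
for A,n in((a,'scene'),(b,'side')):
  P=cloud(A);m=(np.hypot(P[...,0]-.598,P[...,1]-.1425)<.014)&(P[...,2]>.1)&(P[...,2]<.118);print(n,'top z',np.median(P[m][:,2]),np.percentile(P[m][:,2],95),P[m].mean(0),m.sum())
mv(.5969,.1426,.0641,40.8)
"
```

```text
scene top z 0.11080933429324635 0.11273349376388697 [0.60104495 0.14228509 0.10921495] 177
side top z 0.1082225408368831 0.10939895464482517 [0.59672293 0.13954121 0.1072691 ] 60
shift [127.7   1.5   2.1] turn [-0.001 -0.002  0.003] yaw now 40.73 pos [0.5949 0.1433 0.1918] F [ 0.16  0.46 -0.27] w 0.898 t 17.85
```

View pics/d19.png

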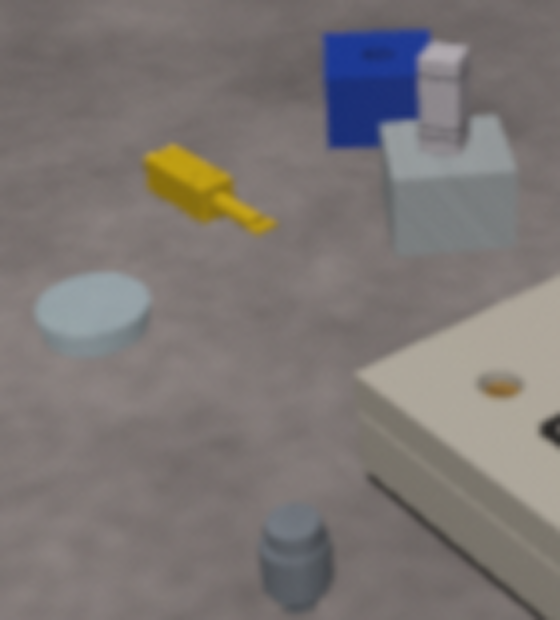

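View pics/scene19.png

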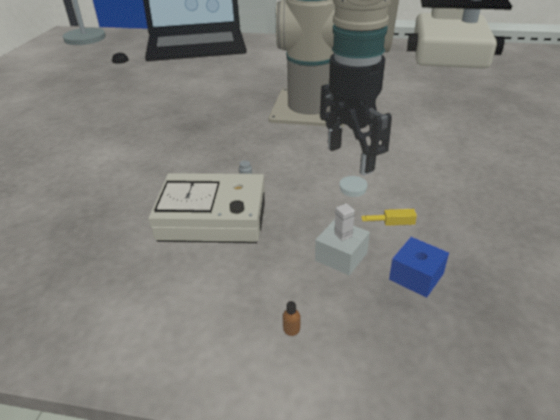

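View pics/d19m.png

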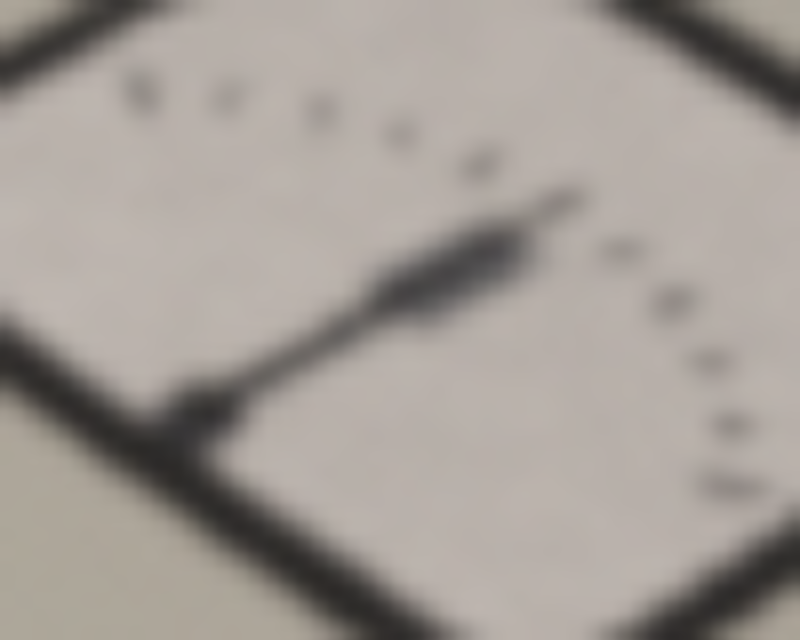

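```bash
python3 -c "
from rig import *
print(hand_in())"
```

```text
the job is handed in; nothing more can be done
None
```

The screw is set, the tool is back in its holder, and the job was handed in at about 18 s of robot time.

- **Seating and turning:** I took the white tool from the aluminium holder and read the slot direction from the wrist camera's depth map. The blade went in with no force until about 1–2 N on the slot floor. I turned clockwise until the needle reached the set hand. The vertical force stayed near 2 N, but a sideways force built up to about 6 N by the end of the turn.
- **Needle check:** A near-overhead view after lifting out put the needle about 0.3 mm, or 0.4°, off the paddle's centreline. The oblique side camera differed from the wrist camera by about 3° at the start. I put that down to parallax and trusted the overhead view. The last side view, after release, showed the needle still in place.
- **Tool and bystanders:** The tool stands upright with its top at about 110 mm, down to the shoulder as at the start, and the gripper is clear of it. The lens barrel, dish and vial look unmoved.
- **Yellow tool:** The yellow look-alike, which stood balanced on its blade, fell over by itself early on. The gripper was about 10 cm from it, and it hit nothing that I could see.

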